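# Feed a round blank with the treadle and lay it in the V-rest

### The job

Reach in under the guard of the bar feeder and push its spring treadle down firmly against its stop (about 20 N, do not stamp on it) until the round steel blank has rolled out of the magazine, then let the treadle come up. Take the blank from the front of the chute and lay it centred in the two notches of the V-rest, let go, and leave the small things standing around undisturbed.

Things in the scene. Friction and masses are not known exactly. Their poses are not given: they have to be found in the camera images.
- feeder: Bench bar feeder, fixed, base plate 126 x 180 x 16 mm. Origin on the bench below it (x -80 to +46, y -87 to +93 mm). Its front faces its -x, which looks to the robot's left. Lane at y = -42 mm (the one nearer the robot): treadle under a grey sheet guard. Lane at y = +52 mm: sloping chute, with a covered magazine behind it.
- guard_lip (a point): Middle of the lower front edge of the guard's roof, 117 mm above the bench (roof top 123 mm); feeder x = -75 mm. The guard's cheeks start 15 mm behind the lip and stand 80 mm apart inside; its rear wall is 98 mm behind the lip.
- pedal (a joint): Treadle angle: 0 = up at rest, 0.30 rad = down at its stop. Hinge along feeder y at x = +5, z = +40 mm, at the treadle's rear. Its spring needs about 4 N at the pad to start, 9 N just before the stop, and brings it up again. It draws down a gate in the chute that frees the blank only in the last eighth of the stroke: hold it down half a second or more.
- pedal_pad (a point): Where to push: top of the ribbed dark treadle plate (60 mm wide), mid-width, 63 mm ahead of the hinge, 9 mm behind the plate's front edge. Moves with the treadle: 52 mm above the bench at rest, 19 mm lower at the stop. At rest 18 mm behind and 65 mm below the guard's lip, so fingers get there only with the tool tilted some 30 to 50 degrees, fingers pointing down and in, along feeder +x.
- chute_front (a point): Centre of the blank (lying along feeder y) once it has rolled down against the stop lips: feeder x = -54, y = +52, z = +83 mm. It lies on two 6 mm rails, 24 mm either side of its middle; between them it is open down to the base plate (top at 16 mm). Lips 83 mm, side plates (inside 70 mm apart) 85 mm above the bench.
- magazine (a point): Centre of the blank while it waits behind the gate in the magazine: feeder x = +18, y = +52, z = +99 mm. Side walls, rear wall and a cover (x -5 to +45 mm, top 121 mm above the bench) enclose it. Freed, it rolls to chute_front in about half a second.
- v_rest: Steel V-rest, fixed: base 62 (x) x 64 (y) x 8 mm with two 8 mm thick notched plates at y = -22 and +22 mm, open between them. 90 degree notches running along y: apex 24 mm, horn tops about 42 mm above the bench, 37 mm wide at the top. Origin on the bench under the middle. The blank lies along y, centre at x = 0, y = 0, 41 mm above the bench.
- blank: Plain turned steel cylinder, diameter 24 mm, length 64 mm, about 0.2 kg. Origin at its centre; its y axis is the cylinder's axis.
- collet_a: Bystander: tapered slotted collet standing upright, 30 mm wide, 39 mm high; origin at its foot.
- pull_stud_a: Bystander: steel pull stud standing upright, diameter 23 mm, 46 mm high; origin at its foot.
- pull_stud_b: Bystander: a second pull stud, alike.
- marker_pen: Bystander: marker pen lying on the bench, 131 mm long, 18 mm thick.

How it is judged:
By the outcome, as a careful person would: the job done as asked, in the order asked, and still so for the second after the job is handed in, with the robot touching nothing.
It also fails if it takes over 66 s, if anything falls off the work surface, if the arm or the gripper's body presses on something with over 40 N, if the wrist force passes 120 N, or if a joint passes its speed limit or range.

### The arm

A 7-joint arm with a two-finger parallel gripper is mounted at the origin on a cart in front of the work surface, level with it; the furniture and walls round the work are solid. World frame = base frame: x ahead of the robot, y to its left, z up, the work surface at z = 0. Lengths are in m, angles in rad, forces in N, time in s.
With the tool pointing down it reaches from about 0.425 to 0.875 m from the base axis. Payload 4.7 kg.
Tool frame: the origin (TCP) lies midway between the tips of the shut fingers; the grasp point (between the pads) lies 19 mm behind it; z points along the fingers, y is the line along which they close (so a half turn about z gives the same grasp; the last joint's range is limited). The gripper opens to 85 mm and grips with 20 to 120 N. Pads are 22 mm wide; open, the fingers measure 114 mm over their backs; the gripper's body (76 mm by 85 mm) begins 54 mm behind the grasp point. The pads swing forward as they close: fully open they stand 13 mm farther back than shut.
Start: joints at [1.133, 0.321, -0.07, 1.45, 0.023, 1.371, -0.057], TCP at [0.284, -0.585, 0.231] pointing down, gripper open.
Joint ranges: [-2.86, 2.86], [-0.3, 2.09], [-1.38, 1.24], [0.06, 2.45], [-1.56, 4.7], [0.09, 2.05], [-2.69, 2.69]. Speed limits (rad/s): [2.57, 2.57, 3.14, 3.14, 3.14, 3.14, 3.14].

### API

Orientations are given as [roll, pitch, yaw] about the fixed x, y, z axes, in that order (R = Rz(yaw) Ry(pitch) Rx(roll)).
In Python, from station import bot gives the robot as it stands.
- The arm moves only by the shell command python3 nudge.py 'ROWS' [FORCE]. ROWS is rows parted by semicolons, their numbers by spaces, 1 to 5 of them, each of 5 numbers: the opening from 0.0 (shut) to 1.0 (fully open), then dx, dy, dz in m, then a turn about the tool's z in rad; each row is the pose to reach, as a shift and turn from the pose commanded when the command began, along the tool's axes at that moment; what a row does not reach only later rows make up. A row lasts 1/10 s, in which the tool goes at most 0.05 m and 0.15 rad, less where a joint would pass 70% of its speed; a pose out of reach is approached as far as the arm can. The fingers move at their own pace and stop on an object; FORCE is the grip in N (left out, the last holds). Time passes only in rows, so rows that do not move let the fingers close. It prints the time, the measured TCP pose, the force, the opening and the grip force at its end.
- bot.get_state(): the state, without advancing time (a new reading comes with each control period).
- bot.capture(name): name is "scene" or "top" or "wrist"; returns the picture (420x560x3 uint8, red, green, blue); there is no depth.
- bot.camera_model(name): a dict with "fovy" (degrees; the focal length in pixels is half the picture's height over the tangent of half this angle, whatever the lens; pixels are square), "cx", "cy" (the principal point, pixels), "xyz" and "orientation" of the camera in the world; the wrist camera has in their place "T_tool_cam" (4x4, takes a point from camera to tool coordinates, whose origin is the TCP and whose axes are the flange's). Camera axes: x right, y up, looking along -z (the intrinsics and any distortion apply to the point x, -y, -z); pixel columns grow to the right and rows downward; lengths in m; the calibration is good to about 2 mm. A picture is of the moment at which its call begins: read the wrist's pose just before it. camera_model takes no time and is no camera call.
- bot.sign_off(): hands the job in; it is judged then, once.
The state is a dict: "time_s": time; "qpos": joint angles; "qvel": joint speeds; "tau": joint torques, N m; "ee_pos": TCP position; "tcp_rot": TCP orientation; "force": force on the tool from outside, world axes, zero at the start; "torque": the same for the moment, N m; "opening": opening from 0.0 (shut) to 1.0 (fully open); "finger_force": force on a finger pad.
Only numpy, scipy, OpenCV 4.12 (cv2) and the standard library are available. Lean on these libraries where they do the work, as an engineer would, in place of code of your own. Each camera call takes 0.05 s, during which the arm holds its last target. There are 200 camera calls.

## Working session

There is one attempt and no reset: what is moved stays moved. The work goes in short steps, Python scripts to look and compute and a shell command to move; the robot and the scene stay as the last step left them, time stands still between calls to the robot, and variables do not carry over. Pictures are saved under pics/ and viewed, at most 10 in all, crops included, and the job is handed in when it is done.

```bash
ls; mkdir -p pics; python3 - <<'E'
from station import bot
import cv2,numpy as np
for n in("scene","top"):
    cv2.imwrite(f"pics/{n}0.png",bot.capture(n)[:,:,::-1]); print(n,bot.camera_model(n))
print(bot.camera_model("wrist"));print(bot.get_state())
E
```

```text
nudge.py
pics
station.py
scene {'fovy': 54.905593126584236, 'cx': 277.5629906238653, 'cy': 212.00730736654722, 'xyz': array([0.04549403, 0.79319829, 0.52639731]), 'orientation': array([ 1.06086846,  0.00464748, -2.58053911])}
top {'fovy': 51.07077510864134, 'cx': 282.51511388962166, 'cy': 200.9792041174112, 'xyz': array([0.30866277, 0.12718885, 1.0663066 ]), 'orientation': array([ 0.14056691,  0.01218828, -1.54981351])}
{'fovy': 71.35247196444612, 'cx': 280.86187823810525, 'cy': 211.70152826433008, 'T_tool_cam': array([[-7.87432598e-04,  9.59330790e-01,  2.82283218e-01,
         6.95311823e-02],
       [ 9.99999424e-01,  9.61345897e-04, -4.77593302e-04,
        -4.02458928e-04],
       [-7.29541773e-04,  2.82282679e-01, -9.59330994e-01,
        -1.42335035e-01],
       [ 0.00000000e+00,  0.00000000e+00,  0.00000000e+00,
         1.00000000e+00]])}
{'time_s': 0.1, 'qpos': array([ 1.13309569,  0.32175833, -0.07010797,  1.45155822,  0.02258766,
        1.37080476, -0.05686586]), 'qvel': array([-0.0007636 , -0.00316792, -0.00117622, -0.0020924 ,  0.0006928 ,
        0.00074995,  0.00074923]), 'tau': array([-2.85621236e-04, -4.94876647e+01, -3.84139409e-01, -3.15210128e+01,
        1.30249056e-02,  7.45027995e-03,  3.86342163e-05]), 'ee_pos': array([ 0.28354257, -0.58435587,  0.23032429]), 'tcp_rot': array([-3.13985278e+00,  7.42730749e-05,  4.51882417e-01]), 'force': array([ 0.61165266, -0.06167067, -0.07969873]), 'torque': array([-0.01227774,  0.03231356,  0.0318273 ]), 'finger_force': 0.0, 'opening': 1.0035423078385088}
```

View pics/scene0.png

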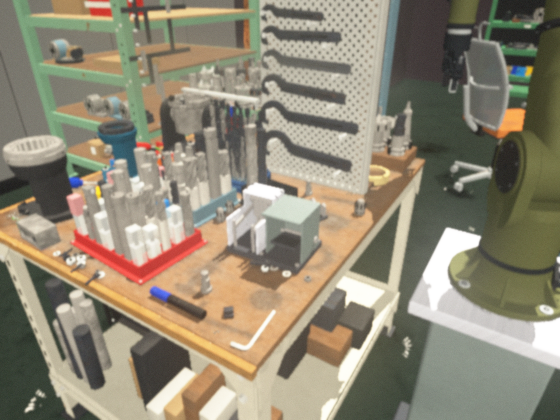

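View pics/top0.png

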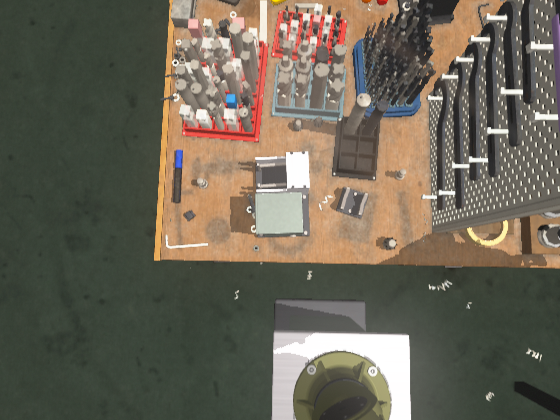

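The scene view shows the feeder at about (275,225) with the guard nearer the robot, and the pen at (180,303). The top view shows the guard roof at (282,214), the chute and magazine at (282,172), the V-rest at (352,201), pull studs at (202,183), (390,243), (401,175) and the collet at (297,124).

I need enlarged crops to measure from.

```bash
cat > h.py <<'E'
from station import bot
import numpy as np,cv2
from scipy.spatial.transform import Rotation as Ro
def R(r): return Ro.from_euler('xyz',r).as_matrix()
def cam(n,st=None):
    m=bot.camera_model(n); f=210/np.tan(np.radians(m['fovy']/2))
    if n=='wrist':
        T=m['T_tool_cam']; Rt=R(st['tcp_rot']); return m,f,Rt@T[:3,:3],st['ee_pos']+Rt@T[:3,3]
    return m,f,R(m['orientation']),m['xyz']
def ray(C,u,v):
    m,f,Rc,p=C; d=Rc@np.array([(u-m['cx'])/f,-(v-m['cy'])/f,-1]); return p,d/np.linalg.norm(d)
def atz(C,u,v,z): p,d=ray(C,u,v); return p+d*(z-p[2])/d[2]
def proj(C,X):
    m,f,Rc,p=C; c=Rc.T@(np.array(X)-p); return np.array([m['cx']-f*c[0]/c[2],m['cy']+f*c[1]/c[2]])
def tri(rs):
    A=sum(np.eye(3)-np.outer(d,d) for p,d in rs);b=sum((np.eye(3)-np.outer(d,d))@p for p,d in rs);return np.linalg.solve(A,b)
def totool(target,st=None):
    st=st or bot.get_state(); return R(st['tcp_rot']).T@(np.array(target)-st['ee_pos'])
def info():
    s=bot.get_state(); z=R(s['tcp_rot'])[:,2]; print('t',round(s['time_s'],2),'p',s['ee_pos'].round(4),'z',z.round(3),'y',R(s['tcp_rot'])[:,1].round(3),'q',s['qpos'].round(2),'F',s['force'].round(1),'op',round(s['opening'],3));return s
E
python3 - <<'E'
from h import *
a=cv2.imread('pics/top0.png')[140:250,230:420]; b=cv2.imread('pics/scene0.png')[175:275,215:345]
cv2.imwrite('pics/c1.png',cv2.resize(a,None,fx=4,fy=4,interpolation=cv2.INTER_CUBIC))
cv2.imwrite('pics/c2.png',cv2.resize(b,None,fx=6,fy=6,interpolation=cv2.INTER_CUBIC)[:, :800])
C=cam('top')
for n,u,v,z in[('guardroof',282,214,.123),('vrest',352,201,.04),('magcover',298,170,.121),('stud',390,243,.02),('stud',401,175,.02),('stud',202,183,.02),('collet',297,124,.02)]: print(n,atz(C,u,v,z).round(3))
S=cam('scene'); print('chair',atz(S,480,185,-.85))
E
python3 nudge.py
```

```text
guardroof [0.413 0.142 0.123]
vrest [ 0.457 -0.021  0.04 ]
magcover [0.511 0.109 0.121]
stud [ 0.361 -0.113  0.02 ]
stud [ 0.525 -0.142  0.02 ]
stud [0.497 0.339 0.02 ]
collet [0.649 0.111 0.02 ]
chair [ 0.23470129 -2.49390813 -0.85      ]Traceback (most recent call last):
  File "nudge.py", line 5, in <module>
    connect(sys.argv[1:4])
    ~~~~~~~^^^^^^^^^^^^^^^
TypeError: make.<locals>.jog() missing 1 required positional argument: 'text'
```

View pics/c1.png

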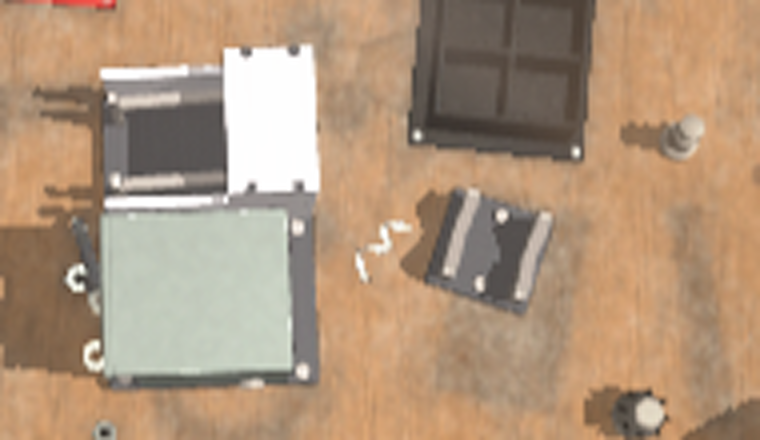

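View pics/c2.png

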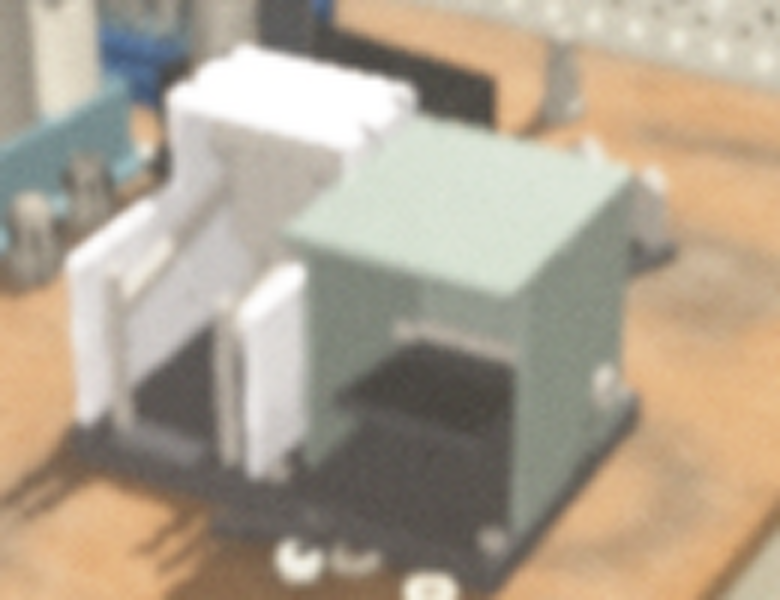

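The crops show the lip ends at (102,212)/(104,376) in the top crop and (285,232)/(512,296) in the scene crop. The base corners are at (317,384) in the top crop and (72,440), (490,592), (636,405) in the scene crop. I'll triangulate these and fit the feeder pose.

```bash
python3 - <<'E'
from h import *
from scipy.optimize import least_squares
C=cam('top');S=cam('scene')
t=lambda x,y:(230+x/4,140+y/4); s=lambda x,y:(215+x/6,175+y/6)
pairs={'lipL':(t(102,212),s(285,232)),'lipR':(t(104,376),s(512,296)),'rearL':(t(289,208),s(415,118)),'rearR':(t(292,372),s(632,172))}
for k,(a,b) in pairs.items(): print(k,tri([ray(C,*a),ray(S,*b)]).round(4))
# fit feeder pose: (x,y,yaw) + per-camera residuals
P=[(C,t(102,212),(-.075,.001,.123)),(C,t(104,376),(-.075,-.085,.123)),(C,t(223,47),(-.005,None,.121)),(C,t(319,190),(.045,None,.121)),(C,t(317,384),(.046,-.087,.016)),(C,t(314,45),(.045,None,.121)),
(S,s(285,232),(-.075,.001,.123)),(S,s(512,296),(-.075,-.085,.123)),(S,s(72,440),(-.080,.093,.016)),(S,s(490,592),(-.080,-.087,.016)),(S,s(636,405),(.046,-.087,.016))]
def res(p,show=False):
    out=[]
    for cm,uv,X in P:
        w=atz(cm,*uv,X[2])[:2]-p[:2]; c,si=np.cos(p[2]),np.sin(p[2]); l=(c*w[0]+si*w[1],-si*w[0]+c*w[1])
        e=[l[0]-X[0], (l[1]-X[1]) if X[1] is not None else 0]; out+=e
    return np.array(out)
r=least_squares(res,[.45,.15,-1.57],loss='soft_l1',f_scale=.003); print(r.x); print((res(r.x).reshape(-1,2)*1000).round(1))
# V-rest: plates tops z~.042
ends=[t(472,190),t(449,275),t(547,215),t(521,297)]
q=[atz(C,*e,.042) for e in ends]; print(np.round(q,4), np.mean(q,0))
E
```

```text
lipL [0.4579 0.2004 0.1194]
lipR [0.3696 0.1972 0.1199]
rearL [0.4646 0.0995 0.1175]
rearR [0.3752 0.0966 0.1183]
[ 0.45677049  0.12921456 -1.52403298]
[[  3.8   3.8]
 [  3.3   0.7]
 [  2.    0. ]
 [  2.1   0. ]
 [  1.7   1.8]
 [  2.2   0. ]
 [ -1.2  -1. ]
 [ -1.6  -1. ]
 [ -8.3  -4.8]
 [-13.7  -2. ]
 [-11.    1.7]]
[[ 0.4884 -0.0111  0.042 ]
 [ 0.4376  0.0023  0.042 ]
 [ 0.4743 -0.0552  0.042 ]
 [ 0.4255 -0.0397  0.042 ]] [ 0.45645863 -0.02591006  0.042     ]
```

```bash
python3 nudge.py '0 -.257 -.052 -.09 -.75; 0 -.257 -.052 -.09 -.75;0 -.257 -.052 -.09 -.75;0 -.257 -.052 -.09 -.75;0 -.257 -.052 -.09 -.75'; python3 -c "from h import *;info()"
```

```text
time_s: 0.6
ee_pos: [0.0583, -0.6425, 0.3108]
tcp_rot: [-3.141, -0.001, 1.191]
force: [0.4, -1.7, 0.7]
opening: 0.143
finger_force: 0.0
t 0.6 p [ 0.0583 -0.6425  0.3108] z [-0.     0.001 -1.   ] y [ 0.929 -0.371 -0.   ] q [ 1.47  0.29 -0.04  1.34  0.01  1.52  1.05] F [ 0.4 -1.7  0.7] op 0.143
```

```bash
python3 nudge.py '0 -.228 .104 0 -.425;0 -.228 .104 0 -.425;0 -.228 .104 0 -.425;0 -.228 .104 0 -.425;0 -.228 .104 0 -.425'; python3 -c "from h import *;info()"
python3 nudge.py '0 -.25 0 0 0;0 -.25 0 0 0;0 -.25 0 0 0;0 -.25 0 0 0'; python3 -c "from h import *;info()"
```

```text
time_s: 1.1
ee_pos: [0.0686, -0.8631, 0.3121]
tcp_rot: [3.14, -0.002, 1.608]
force: [0.5, -2.2, 0.9]
opening: -0.001
finger_force: 0.0
t 1.1 p [ 0.0686 -0.8631  0.3121] z [ 0.001  0.002 -1.   ] y [0.999 0.037 0.001] q [ 1.47  0.92 -0.06  0.37  0.04  1.85  1.49] F [ 0.5 -2.2  0.9] op -0.001
time_s: 1.5
ee_pos: [0.0651, -0.8921, 0.299]
tcp_rot: [-3.098, 0.015, 1.626]
force: [1.6, -0.2, 0.5]
opening: -0.001
finger_force: 0.0
t 1.5 p [ 0.0651 -0.8921  0.299 ] z [-0.043 -0.017 -0.999] y [ 0.998  0.054 -0.044] q [ 1.49  1.08 -0.59  0.11  0.61  1.95  1.49] F [ 1.6 -0.2  0.5] op -0.001
```

```bash
for i in 1 2; do python3 nudge.py '0 -.4 0 0 0;0 -.4 0 0 0;0 -.4 0 0 0;0 -.4 0 0 0;0 -.4 0 0 0' >/dev/null; python3 -c "from h import *;info()"; done
```

```text
t 2.0 p [ 0.0639 -0.9341  0.2446] z [-0.036 -0.062 -0.997] y [ 0.998  0.055 -0.04 ] q [ 1.44  1.18  0.5   0.06 -0.45  1.85  1.54] F [-0.1 -0.2  0.2] op 0.0
t 2.5 p [ 0.0613 -0.9682  0.1981] z [-0.035 -0.109 -0.993] y [ 0.998  0.055 -0.041] q [ 1.44  1.25  1.04  0.06 -0.98  1.76  1.56] F [-1.   0.3 -0. ] op 0.002
```

```bash
for i in 1 2; do python3 nudge.py '0 0 0 -.4 0;0 0 0 -.4 0;0 0 0 -.4 0;0 0 0 -.4 0;0 0 0 -.4 0' >/dev/null; python3 -c "from h import *;info()"; done
```

```text
t 3.0 p [ 0.0649 -0.8808  0.4071] z [-0.032 -0.135 -0.99 ] y [ 0.998  0.056 -0.04 ] q [ 1.42  1.02  1.13  0.06 -1.05  1.97  1.56] F [ 0.1 -1.  -0. ] op 0.001
t 3.5 p [ 0.063  -0.8179  0.5213] z [-0.03  -0.183 -0.983] y [ 0.998  0.053 -0.04 ] q [ 1.42  0.86  0.48  0.06 -0.4   2.05  1.54] F [ 0.  -0.3 -0.4] op 0.0
```

```bash
for i in 1 2 3; do python3 nudge.py '0 -.3 0 -.4 0;0 -.3 0 -.4 0;0 -.3 0 -.4 0;0 -.3 0 -.4 0;0 -.3 0 -.4 0' >/dev/null; python3 -c "from h import *;info()"; done
```

```text
t 4.0 p [ 0.0622 -0.7987  0.5739] z [-0.026 -0.246 -0.969] y [ 0.998  0.052 -0.04 ] q [ 1.41  0.79  0.51  0.06 -0.42  2.05  1.55] F [ 0.3 -1.  -0.1] op -0.001
t 4.5 p [ 0.0631 -0.7773  0.6223] z [-0.018 -0.305 -0.952] y [ 0.998  0.055 -0.037] q [ 1.41  0.73  0.51  0.06 -0.42  2.05  1.55] F [-0.3  0.4  0.9] op -0.003
t 5.0 p [ 0.0633 -0.7529  0.6695] z [-0.011 -0.363 -0.932] y [ 0.998  0.058 -0.034] q [ 1.4   0.67  0.51  0.06 -0.41  2.05  1.55] F [-0.8  0.2  0.8] op -0.002
```

```bash
for i in 1 2 3 4; do python3 nudge.py '0 -.5 0 -.4 0;0 -.5 0 -.4 0;0 -.5 0 -.4 0;0 -.5 0 -.4 0;0 -.5 0 -.4 0' >/dev/null; python3 -c "from h import *;info()"; done
```

```text
t 5.5 p [ 0.0646 -0.7411  0.6951] z [-0.007 -0.4   -0.917] y [ 0.998  0.059 -0.034] q [ 1.38  0.66  1.2   0.06 -1.08  2.05  1.57] F [-1.8  0.1  0.9] op -0.0
t 6.0 p [ 0.0613 -0.7194  0.7284] z [-0.009 -0.44  -0.898] y [ 0.998  0.054 -0.036] q [ 1.37  0.61  1.07  0.06 -0.94  2.05  1.57] F [-0.5  0.1 -0.8] op -0.001
t 6.5 p [ 0.0592 -0.6976  0.7595] z [-0.009 -0.478 -0.878] y [ 0.998  0.051 -0.038] q [ 1.36  0.56  1.04  0.06 -0.89  2.05  1.57] F [ 0.2  0.4 -0.1] op -0.0
t 7.0 p [ 0.0572 -0.675   0.7893] z [-0.008 -0.515 -0.857] y [ 0.998  0.049 -0.039] q [ 1.35  0.52  1.04  0.06 -0.88  2.05  1.57] F [-0.5 -0.7  0.4] op -0.004
```

```bash
for i in 1 2 ; do python3 nudge.py '0 -.2 0 -.45 0;0 -.2 0 -.45 0;0 -.2 0 -.45 0;0 -.2 0 -.45 0;0 -.2 0 -.45 0' >/dev/null; python3 -c "from h import *;info()"; done
```

```text
t 7.5 p [ 0.0569 -0.6284  0.8409] z [ 0.003 -0.579 -0.815] y [ 0.998  0.054 -0.035] q [ 1.34  0.42  0.54  0.06 -0.38  2.05  1.55] F [-0.2  0.2 -0.5] op 0.0
t 8.0 p [ 0.055  -0.5817  0.8872] z [ 0.011 -0.639 -0.769] y [ 0.998  0.057 -0.033] q [ 1.31  0.35  0.56  0.06 -0.37  2.05  1.55] F [-0.7  0.2  0.2] op 0.004
```

```bash
for i in 1 2 ; do python3 nudge.py '0 -.2 0 -.45 0;0 -.2 0 -.45 0;0 -.2 0 -.45 0;0 -.2 0 -.45 0;0 -.2 0 -.45 0' >/dev/null; python3 -c "from h import *;info()"; done
```

```text
t 8.5 p [ 0.0521 -0.5311  0.9305] z [ 0.019 -0.697 -0.717] y [ 0.998  0.059 -0.031] q [ 1.26  0.27  0.6   0.06 -0.36  2.05  1.55] F [-0.2 -0.1 -0.4] op 0.0
t 9.0 p [ 0.0478 -0.4777  0.9698] z [ 0.026 -0.75  -0.661] y [ 0.998  0.061 -0.03 ] q [ 1.18  0.2   0.67  0.06 -0.35  2.05  1.56] F [-0.2  0.2 -0.8] op -0.005
```

```bash
python3 - <<'E'
from h import *
C=cam('top')
print('board',atz(C,430,232,0),atz(C,430,232,.4),atz(C,430,110,.0))
for t in [(.28,-.30,.85),(.42,0,.7),(.41,.30,.35)]: print(t,(totool(t)).round(3))
E
```

```text
board [ 0.39043643 -0.21452467  0.        ] [ 0.35976095 -0.08633883  0.4       ] [ 0.69727773 -0.22244426  0.        ]
(0.28, -0.3, 0.85) [ 0.192  0.246 -0.048]
(0.42, 0, 0.7) [ 0.493  0.409 -0.171]
(0.41, 0.3, 0.35) [ 0.954  0.427 -0.165]
```

```bash
python3 nudge.py '0 .192 .246 -.048 0;0 .192 .246 -.048 0;0 .192 .246 -.048 0;0 .192 .246 -.048 0;0 .192 .246 -.048 0' >/dev/null; python3 - <<'E'
from h import *
info()
for t in [(.28,-.30,.85),(.42,0,.7),(.41,.30,.35)]: print(t,(totool(t)).round(3))
E
```

```text
t 9.5 p [ 0.1049 -0.4227  0.935 ] z [ 0.029 -0.725 -0.688] y [ 0.999  0.046 -0.006] q [ 0.31 -0.09  0.41  0.51  0.65  1.99  1.27] F [-0.1 -1.8 -0.7] op -0.0
(0.28, -0.3, 0.85) [ 0.14   0.181 -0.025]
(0.42, 0, 0.7) [ 0.45   0.335 -0.136]
(0.41, 0.3, 0.35) [ 0.91   0.341 -0.113]
```

```bash
python3 nudge.py '0 .14 .18 -.025 0;0 .14 .18 -.025 0;0 .14 .18 -.025 0;0 .14 .18 -.025 0;0 .14 .18 -.025 0' >/dev/null; python3 - <<'E'
from h import *
info()
for t in [(.28,-.30,.85),(.42,0,.7),(.41,.30,.35)]: print(t,(totool(t)).round(3))
E
```

```text
t 10.0 p [ 0.2837 -0.2971  0.8471] z [ 0.032 -0.723 -0.69 ] y [ 0.998  0.054 -0.01 ] q [ 0.26 -0.14 -0.15  0.87  0.91  2.04  0.75] F [ 0.3 -0.7  0.6] op 0.001
(0.28, -0.3, 0.85) [-0.004 -0.004  0.   ]
(0.42, 0, 0.7) [ 0.305  0.154 -0.109]
(0.41, 0.3, 0.35) [ 0.765  0.164 -0.085]
```

```bash
python3 nudge.py '0 .305 .154 -.109 0;0 .305 .154 -.109 0;0 .305 .154 -.109 0;0 .305 .154 -.109 0;0 .305 .154 -.109 0' >/dev/null; python3 - <<'E'
from h import *
info()
for t in [(.42,0,.7),(.41,.30,.4)]: print(t,(totool(t)).round(3))
E
```

```text
t 10.5 p [ 0.363  -0.1206  0.7618] z [ 0.031 -0.723 -0.69 ] y [ 0.999  0.048 -0.005] q [ 1.16 -0.23 -1.15  1.02  0.69  2.05  0.44] F [-1.5  0.1  1.6] op 0.003
(0.42, 0, 0.7) [ 0.126  0.063 -0.043]
(0.41, 0.3, 0.4) [ 0.55   0.069 -0.053]
```

```bash
python3 nudge.py '0 .25 .065 -.045 0;0 .25 .065 -.045 0;0 .25 .065 -.045 0;0 .25 .065 -.045 0;0 .25 .065 -.045 0' >/dev/null; python3 - <<'E'
from h import *
info()
for t in [(.41,.30,.4)]: print(t,(totool(t)).round(3))
E
```

```text
t 11.0 p [0.3804 0.0465 0.6142] z [ 0.051 -0.717 -0.695] y [0.998 0.062 0.009] q [ 1.05 -0.3  -1.38  1.29  0.55  2.05 -0.01] F [ 0.1  1.2 -0.1] op 0.001
(0.41, 0.3, 0.4) [ 0.329  0.043 -0.032]
```

```bash
cat > fk.py <<'E'
import numpy as np, itertools
from scipy.optimize import least_squares
from scipy.spatial.transform import Rotation as Ro
LO=np.array([-2.86,-.3,-1.38,.06,-1.56,.09,-2.69]);HI=np.array([2.86,2.09,1.24,2.45,4.7,2.05,2.69])
def chain(q,L,s):
    T=np.eye(3);p=np.array([0,0,L[0]]);ax='zyzyzyz';P=[p]
    for i in range(7):
        T=T@Ro.from_euler(ax[i],s[i]*q[i]).as_matrix()
        if i==2:p=p+T[:,2]*L[1];P.append(p)
        if i==4:p=p+T[:,2]*L[2];P.append(p)
    return p+T[:,2]*L[3],T,P
E
python3 - <<'E'
from fk import *
from h import *
D=[([1.133,.3218,-.0701,1.4516,.0226,1.3708,-.0569],[.2835,-.5844,.2303],R([-3.1399,0,.4519])[:,2],R([-3.1399,0,.4519])[:,1]),
([1.42,1.02,1.13,.06,-1.05,1.97,1.56],[.0649,-.8808,.4071],[-.032,-.135,-.99],[.998,.056,-.04]),
([1.42,.86,.48,.06,-.4,2.05,1.54],[.063,-.8179,.5213],[-.03,-.183,-.983],[.998,.053,-.04]),
([.26,-.14,-.15,.87,.91,2.04,.75],[.2837,-.2971,.8471],[.032,-.723,-.69],[.998,.054,-.01]),
([1.16,-.23,-1.15,1.02,.69,2.05,.44],[.363,-.1206,.7618],[.031,-.723,-.69],[.999,.048,-.005]),
([1.47,.92,-.06,.37,.04,1.85,1.49],[.0686,-.8631,.3121],[0.001,.002,-1],[.999,.037,.001])]
s=bot.get_state();D.append((s['qpos'],s['ee_pos'],R(s['tcp_rot'])[:,2],R(s['tcp_rot'])[:,1]))
best=None
for sg in itertools.product([1,-1],repeat=7):
    def f(L):
        o=[]
        for q,p,z,y in D:
            a,T,_=chain(q,L,sg); o+=list(a-p)+list(.3*(T[:,2]-z))
        return np.array(o)
    r=least_squares(f,[.3,.4,.4,.25])
    ey=[chain(q,r.x,sg)[1].T@np.array(y) for q,p,z,y in D]
    sc=r.cost+.01*np.var(ey,axis=0).sum()
    if best is None or sc<best[0]-1e-9: best=(sc,sg,r.x,np.mean(ey,0),np.abs(r.fun).max());print(best)
E
```

```text
(np.float64(1.0359471302040084), (1, 1, 1, 1, 1, 1, 1), array([ 1.11367614, -0.97179016,  0.12268552, -0.17199839]), array([-0.76424049, -0.03931325,  0.03872801]), np.float64(0.48621060270875593))
(np.float64(0.9293419502945341), (1, 1, 1, 1, -1, 1, 1), array([ 1.23497375, -0.9909618 ,  0.1231258 , -0.05836862]), array([-0.33450613,  0.15530511, -0.20424431]), np.float64(0.4599568389195233))
(np.float64(0.7449412031083386), (1, 1, -1, 1, -1, 1, 1), array([ 1.47792141, -0.65296975, -0.23356048,  0.38026825]), array([-0.29125375, -0.10933111,  0.24960698]), np.float64(0.45335618256384236))
(np.float64(0.7411089758113829), (1, 1, -1, 1, -1, 1, -1), array([ 1.47792141, -0.65296975, -0.23356048,  0.38026825]), array([ 0.54671749, -0.42556404,  0.24960698]), np.float64(0.45335618256384236))
(np.float64(0.3959793664850289), (1, -1, 1, -1, 1, -1, 1), array([ 0.06200927,  1.00175181, -0.02364582,  0.38586311]), array([-0.76325532, -0.03450845, -0.01474712]), np.float64(0.40619453341316286))
(np.float64(0.011006931534126699), (-1, 1, -1, 1, -1, 1, 1), array([0.27452869, 0.46705299, 0.50664513, 0.3815675 ]), array([ 0.04135923,  0.26809694, -0.00036442]), np.float64(0.03230944884954556))
(np.float64(0.0017433262255823721), (-1, 1, -1, 1, -1, 1, -1), array([0.27452869, 0.46705299, 0.50664513, 0.3815675 ]), array([-9.99973300e-01,  6.96565081e-04, -3.64417709e-04]), np.float64(0.03230944884954556))
```

```bash
cat >> fk.py <<'E'
def chain2(q,L,s=(-1,1,-1,1,-1,1,-1)):
    # L: h,l1,l2,l3, offsets x at elbow(up), elbow(fore), wrist(fore), wrist(tool)
    T=np.eye(3);p=np.array([0,0,L[0]]);ax='zyzyzyz';P=[p]
    for i in range(7):
        T=T@Ro.from_euler(ax[i],s[i]*q[i]).as_matrix()
        if i==0:p=p+T[:,0]*L[6]
        if i==2:p=p+T[:,2]*L[1]+T[:,0]*L[4];P.append(p)
        if i==3:p=p+T[:,0]*L[5]
        if i==4:p=p+T[:,2]*L[2];P.append(p)
        if i==5:p=p+T[:,0]*L[7]
    return p+T[:,2]*L[3],T,P
E
python3 - <<'E'
from fk import *
from h import *
D=[([1.133,.3218,-.0701,1.4516,.0226,1.3708,-.0569],[.2835,-.5844,.2303],R([-3.1399,0,.4519])[:,2]),
([1.42,1.02,1.13,.06,-1.05,1.97,1.56],[.0649,-.8808,.4071],[-.032,-.135,-.99]),
([1.42,.86,.48,.06,-.4,2.05,1.54],[.063,-.8179,.5213],[-.03,-.183,-.983]),
([1.34,.42,.54,.06,-.38,2.05,1.55],[.0569,-.6284,.8409],[.003,-.579,-.815]),
([1.47,.29,-.04,1.34,.01,1.52,1.05],[.0583,-.6425,.3108],[0,.001,-1]),
([.31,-.09,.41,.51,.65,1.99,1.27],[.1049,-.4227,.935],[.029,-.725,-.688]),
([.26,-.14,-.15,.87,.91,2.04,.75],[.2837,-.2971,.8471],[.032,-.723,-.69]),
([1.16,-.23,-1.15,1.02,.69,2.05,.44],[.363,-.1206,.7618],[.031,-.723,-.69]),
([1.47,.92,-.06,.37,.04,1.85,1.49],[.0686,-.8631,.3121],[0.001,.002,-1])]
s=bot.get_state();D.append((s['qpos'],s['ee_pos'],R(s['tcp_rot'])[:,2]))
f=lambda L:np.array([np.r_[chain2(q,L)[0]-p,.1*(chain2(q,L)[1][:,2]-z)] for q,p,z in D]).ravel()
r=least_squares(f,[.27,.47,.5,.38,0,0,0,0],loss='soft_l1',f_scale=.01);print(r.x.round(4),np.abs(f(r.x)).max());L=r.x;np.save('L.npy',L)
rng=np.random.default_rng(0)
for tilt in(35,42,48):
    a=np.radians(tilt);z=np.array([.047*np.sin(a),-np.sin(a),-np.cos(a)]);sol=[]
    for i in range(60):
        g=lambda q:np.r_[chain2(q,L)[0]-[.41,.186,.04],.3*(chain2(q,L)[1][:,2]-z)]
        q0=rng.uniform(LO,HI); rr=least_squares(g,q0,bounds=(LO,HI))
        if rr.cost<1e-7: sol.append(rr.x[:6])
    print(tilt,len(sol)); print(np.array(sol)[:6].round(2))
    sol=np.array(sol); 
    if len(sol): print(sol.min(0).round(2),sol.max(0).round(2))
E
```

```text
[ 0.2792  0.472   0.5115  0.3849  0.0011  0.0089 -0.0029  0.0098] 0.03266687447330904
35 46
[[-0.1   0.63 -0.86  1.86  0.81  1.51]
 [-0.36  0.51 -0.53  1.85  0.65  1.4 ]
 [-0.73  0.46 -0.08  1.85  0.48  1.32]
 [-0.9   0.46  0.13  1.85  0.4   1.29]
 [-0.71  0.46 -0.1   1.85  0.49  1.32]
 [-1.36  0.56  0.69  1.85  0.15  1.23]]
[-1.71  0.46 -1.38  1.85 -0.31  1.22] [0.18 1.07 1.24 1.86 1.16 1.88]
42 43
[[-0.93  0.55  0.1   1.8   0.45  1.38]
 [-0.42  0.61 -0.52  1.8   0.71  1.52]
 [-0.5   0.58 -0.42  1.8   0.67  1.49]
 [-0.99  0.55  0.18  1.8   0.42  1.37]
 [ 0.03  0.99 -1.2   1.8   1.09  1.87]
 [-1.45  0.69  0.77  1.8   0.11  1.29]]
[-1.45  0.54 -1.3   1.8   0.11  1.29] [0.07 1.09 0.77 1.81 1.16 1.96]
48 49
[[-0.57  0.66 -0.39  1.75  0.7   1.57]
 [-0.94  0.62  0.09  1.75  0.49  1.46]
 [-1.59  0.89  0.97  1.75 -0.03  1.35]
 [-1.17  0.65  0.38  1.75  0.36  1.41]
 [-0.45  0.69 -0.53  1.75  0.76  1.62]
 [-0.3   0.76 -0.74  1.75  0.86  1.7 ]]
[-1.59  0.62 -1.26  1.75 -0.03  1.35] [-0.    1.15  0.97  1.76  1.18  2.05]
```

```bash
python3 -c "
from h import *
print(totool((.5,.15,.45)).round(3))"
python3 nudge.py '0 .2 .13 0 0;0 .2 .13 0 0;0 .2 .13 0 0;0 .2 .13 0 0;0 .2 .13 0 0' >/dev/null; python3 - <<'E'
from h import *
info()
for t in [(.41,.30,.3)]: print(t,(totool(t)).round(3))
E
```

```text
[0.185 0.124 0.046]
t 11.5 p [0.3884 0.0801 0.4958] z [ 0.088 -0.701 -0.708] y [0.995 0.09  0.034] q [ 0.91 -0.3  -1.38  1.53  0.47  1.9  -0.24] F [0.2 0.2 1.1] op 0.001
(0.41, 0.3, 0.3) [ 0.293  0.035 -0.014]
```

```bash
python3 nudge.py '0 .2 .13 -.15 0;0 .2 .13 -.15 0;0 .2 .13 -.15 0;0 .2 .13 -.15 0;0 .2 .13 -.15 0' >/dev/null; python3 - <<'E'
from h import *
info()
for t in [(.41,.30,.3)]: print(t,(totool(t)).round(3))
E
```

```text
t 12.0 p [0.3561 0.1301 0.4768] z [ 0.122 -0.68  -0.723] y [0.992 0.113 0.061] q [ 0.77 -0.3  -1.38  1.55  0.43  1.93 -0.37] F [-0.1 -0.2 -0. ] op 0.001
(0.41, 0.3, 0.3) [0.243 0.062 0.019]
```

```bash
python3 -c "
from h import *
print(totool((.55,.2,.28)).round(3))"
python3 nudge.py '0 .15 .18 .1 0;0 .15 .18 .1 0;0 .15 .18 .1 0;0 .15 .18 .1 0;0 .15 .18 .1 0' >/dev/null; python3 - <<'E'
from h import *
info()
for t in [(.41,.30,.3)]: print(t,(totool(t)).round(3))
E
```

```text
[0.178 0.188 0.119]
t 12.5 p [0.4066 0.0884 0.3721] z [ 0.155 -0.656 -0.739] y [0.987 0.136 0.087] q [ 0.84 -0.3  -1.38  1.75  0.42  1.65 -0.4 ] F [-0.5 -0.8 -0.1] op -0.004
(0.41, 0.3, 0.3) [ 0.205  0.026 -0.085]
```

```bash
cat > plan.py <<'E'
from fk import *
from h import *
L=np.load('L.npy')
s=bot.get_state(); q0=s['qpos']; p0=s['ee_pos']; z0=R(s['tcp_rot'])[:,2]
print('model err',chain2(q0,L)[0]-p0,chain2(q0,L)[1][:,2]-z0)
def fam(p,z,seed=None):
    out=[]
    for q3 in np.arange(-1.35,1.3,.27):
        for k in range(6):
            lo,hi=LO.copy(),HI.copy();lo[2]=q3-.001;hi[2]=q3+.001
            qi=np.clip(q0 if k==0 else np.random.default_rng(k).uniform(LO,HI),lo+1e-6,hi-1e-6)
            r=least_squares(lambda q:np.r_[chain2(q,L)[0]-p,.3*(chain2(q,L)[1][:,2]-z)],qi,bounds=(lo,hi))
            if r.cost<1e-7: out.append(tuple(r.x[:6].round(2)))
    return sorted(set(out),key=lambda a:a[2])
a=np.radians(45);zz=np.array([.047*np.sin(a),-np.sin(a),-np.cos(a)])
for p,z in[(p0,z0),(p0,zz),((.42,.3,.35),zz),((.5,.2,.35),zz),((.5,.0,.35),zz),((.6,.1,.35),zz)]:
    print(p,z.round(2)); [print('  ',*map(float,x)) for x in fam(p,z)]
E
python3 plan.py
```

```text
model err [-0.00127481 -0.00098152  0.00548496] [-1.38777878e-16  6.66133815e-16  0.00000000e+00]
[0.4066356  0.08836194 0.37213724] [ 0.16 -0.66 -0.74]
   0.64 -0.08 -1.35 1.76 0.58 1.74
   0.65 -0.08 -1.35 1.76 0.58 1.74
   0.33 -0.03 -1.08 1.76 0.62 1.77
   0.05 -0.02 -0.81 1.76 0.62 1.78
   -0.22 -0.01 -0.54 1.76 0.63 1.78
   -0.23 -0.01 -0.54 1.76 0.63 1.78
   -0.5 -0.01 -0.27 1.76 0.63 1.78
   -0.77 -0.01 -0.0 1.76 0.63 1.79
   -1.05 -0.01 0.27 1.76 0.63 1.79
   -1.32 -0.01 0.54 1.76 0.64 1.79
   -1.6 -0.02 0.81 1.76 0.64 1.8
   -1.88 -0.03 1.08 1.76 0.65 1.8
[0.4066356  0.08836194 0.37213724] [ 0.03 -0.71 -0.71]
   0.42 0.28 -1.35 1.68 0.77 2.03
   0.24 0.18 -1.08 1.68 0.7 1.96
   0.23 0.18 -1.08 1.68 0.7 1.96
   0.01 0.13 -0.81 1.68 0.67 1.92
   -0.24 0.11 -0.54 1.68 0.64 1.91
   -0.23 0.11 -0.54 1.68 0.64 1.91
   -0.49 0.1 -0.27 1.67 0.63 1.89
   -0.48 0.1 -0.27 1.67 0.63 1.89
   -0.74 0.09 -0.0 1.67 0.61 1.88
   -0.99 0.1 0.27 1.67 0.59 1.87
   -1.24 0.11 0.54 1.67 0.57 1.85
   -1.48 0.13 0.81 1.67 0.55 1.84
   -1.71 0.18 1.08 1.68 0.51 1.81
(0.42, 0.3, 0.35) [ 0.03 -0.71 -
[... 570 characters left out ...]
 1.65 0.81 1.8
   -0.03 0.18 -0.54 1.65 0.76 1.76
   -0.26 0.16 -0.27 1.65 0.73 1.74
   -0.27 0.16 -0.27 1.65 0.73 1.74
   -0.51 0.16 -0.0 1.65 0.7 1.71
   -0.51 0.16 0.0 1.65 0.69 1.71
   -0.75 0.16 0.27 1.65 0.66 1.69
   -0.99 0.18 0.54 1.65 0.63 1.67
   -1.22 0.21 0.81 1.65 0.58 1.64
   -1.42 0.28 1.08 1.65 0.5 1.6
(0.6, 0.1, 0.35) [ 0.03 -0.71 -0.71]
   -0.03 0.55 -0.81 1.28 0.99 1.99
   -0.2 0.49 -0.54 1.28 0.88 1.92
   -0.19 0.49 -0.54 1.28 0.88 1.92
   -0.37 0.45 -0.27 1.28 0.78 1.86
   -0.38 0.45 -0.27 1.28 0.78 1.86
   -0.56 0.44 -0.0 1.28 0.69 1.81
   -0.75 0.45 0.27 1.28 0.59 1.77
   -0.93 0.49 0.54 1.28 0.49 1.73
   -1.09 0.55 0.81 1.28 0.36 1.69
   -1.23 0.65 1.08 1.28 0.21 1.66
```

```bash
python3 -c "
from h import *
print(totool((.5,.2,.34)).round(3))"
python3 nudge.py '0 .096 .105 -.035 0;0 .096 .105 -.035 0;0 .096 .105 -.035 0;0 .096 .105 -.035 0;0 .096 .105 -.035 0' >/dev/null; python3 - <<'E'
from h import *
info()
for t in [(.5,.2,.34)]: print(t,(totool(t)).round(3))
E
```

```text
[ 0.1    0.104 -0.035]
t 13.0 p [0.4107 0.1094 0.3686] z [ 0.193 -0.627 -0.754] y [0.98  0.162 0.116] q [ 0.82 -0.3  -1.38  1.75  0.4   1.63 -0.42] F [ 0.5 -0.4 -0.5] op 0.003
(0.5, 0.2, 0.34) [ 0.083  0.099 -0.018]
```

```bash
cat > jac.py <<'E'
from fk import *
from h import *
L=np.load('L.npy'); s=info(); q=s['qpos']
p,T,_=chain2(q,L);J=np.zeros((6,7))
for i in range(7):
    d=np.zeros(7);d[i]=1e-5;a,B,_=chain2(q+d,L);J[:3,i]=(a-p)/1e-5;J[3:,i]=Ro.from_matrix(B@T.T).as_rotvec()/1e-5
Ji=np.linalg.pinv(J);zt=R(s['tcp_rot'])[:,2]
for n,v in zip(('x','y','z','turn'),[*np.eye(6)[:3],np.r_[0,0,0,zt]]): print(n,(Ji@v).round(2))
u,sv,vt=np.linalg.svd(J);print('null',vt[-1].round(2),sv.round(3))
E
python3 jac.py
```

```text
t 13.0 p [0.4107 0.1094 0.3686] z [ 0.193 -0.627 -0.754] y [0.98  0.162 0.116] q [ 0.82 -0.3  -1.38  1.75  0.4   1.63 -0.42] F [ 0.5 -0.4 -0.5] op 0.003
x [ 5.31  1.51 -4.94 -1.43  1.18 -0.34 -0.24]
y [ 3.44  0.18 -4.91 -1.46 -0.38  1.01 -1.31]
z [-0.96 -0.01  1.48 -1.63  0.22  1.55  1.25]
turn [ 0.18 -0.29  0.05 -0.   -0.24 -0.1  -0.75]
null [ 0.37 -0.58  0.1  -0.   -0.47 -0.21  0.5 ] [1.832 1.58  1.374 0.46  0.345 0.095]
```

```bash
python3 -c "
from h import *
print(totool((.54,-.05,.37)).round(3))"
python3 nudge.py '0 -.05 .1 .125 0;0 -.05 .1 .125 0;0 -.05 .1 .125 0;0 -.05 .1 .125 0;0 -.05 .1 .125 0' >/dev/null;python3 jac.py
```

```text
[-0.129  0.101  0.124]
t 13.5 p [ 0.5003 -0.0128  0.3277] z [ 0.22  -0.61  -0.762] y [0.974 0.176 0.141] q [ 1.11 -0.3  -1.38  1.83  0.42  1.33 -0.23] F [ 0.  -0.   0.4] op -0.001
x [ 6.13  1.57 -6.17 -1.81  1.24  0.01 -0.69]
y [ 1.57 -0.26 -3.17 -0.94 -0.47  1.11 -1.21]
z [-1.51 -0.05  2.03 -1.5  -0.14  1.55  1.35]
turn [ 0.17 -0.26  0.02 -0.   -0.27 -0.1  -0.77]
null [ 0.35 -0.54  0.05 -0.   -0.55 -0.21  0.48] [1.886 1.554 1.427 0.457 0.334 0.093]
```

```bash
python3 nudge.py '0 -.087 .009 -.058 -.75;0 -.087 .009 -.058 -.75;0 -.087 .009 -.058 -.75;0 -.087 .009 -.058 -.75;0 -.087 .009 -.058 -.75' >/dev/null;python3 jac.py
```

```text
t 14.0 p [ 0.5012 -0.0376  0.4295] z [ 0.226 -0.608 -0.761] y [ 0.671  0.664 -0.33 ] q [ 0.82 -0.22 -1.09  1.68  0.51  1.5   0.61] F [0.9 0.2 0.4] op -0.001
x [ 1.76  3.71 -3.76 -1.76  3.03  0.9  -2.22]
y [ 0.26  1.03 -2.87 -0.82  0.75  1.57 -2.21]
z [-0.03 -0.11  0.5  -1.88 -0.14  1.45  1.37]
turn [ 0.2  -0.08 -0.12  0.   -0.09 -0.04 -0.92]
null [ 0.72 -0.3  -0.43  0.   -0.33 -0.15  0.28] [1.88  1.672 1.304 0.484 0.333 0.116]
```

```bash
python3 nudge.py '0 -.049 .047 .016 -.15;0 -.049 .047 .016 -.3' >/dev/null;python3 jac.py
```

```text
t 14.2 p [ 0.5709 -0.0374  0.4327] z [ 0.229 -0.613 -0.756] y [ 0.468  0.751 -0.467] q [ 0.79  0.14 -1.3   1.55  0.84  1.66  0.67] F [-0.5 -0.2  0.3] op -0.0
x [-4.28  4.79  1.02 -2.04  4.36  2.44 -1.95]
y [-3.52  2.16 -0.04 -0.83  1.81  2.45 -2.5 ]
z [ 0.04 -0.22 -0.08 -1.89 -0.08  1.34  1.43]
turn [-0.08 -0.04  0.12 -0.   -0.04 -0.03 -0.98]
null [-0.51 -0.25  0.75 -0.01 -0.25 -0.17  0.16] [1.888 1.652 1.326 0.507 0.336 0.09 ]
```

```bash
python3 nudge.py '0 .076 .169 -.018 0;0 .076 .169 -.018 0;0 .076 .169 -.018 0;0 .076 .169 -.018 0;0 .076 .169 -.018 0' >/dev/null;python3 jac.py; python3 -c "
from h import *
for t in [(.43,.33,.3),(.43,.33,.2)]: print(totool(t).round(3))"
```

```text
t 14.7 p [0.5795 0.1242 0.3253] z [ 0.225 -0.605 -0.764] y [ 0.458  0.758 -0.465] q [ 0.26  0.47 -1.21  1.53  1.02  1.85  0.25] F [-0.1  0.7  0.9] op -0.002
x [-1.32  1.79  1.2  -2.06  1.68  0.39  0.81]
y [-2.96  1.41  0.73 -1.5   0.59  1.47 -1.23]
z [ 0.13 -0.67 -0.34 -1.48 -0.21  1.14  1.43]
turn [-0.07 -0.08  0.14 -0.   -0.08 -0.06 -0.96]
null [-0.33 -0.38  0.68 -0.01 -0.37 -0.32  0.2 ] [1.865 1.684 1.279 0.505 0.351 0.178]
[ 0.19   0.099 -0.139]
[ 0.235  0.146 -0.062]
```

```bash
python3 -c "
from h import *
for t in [(.46,.25,.28),(.375,.315,.22)]: print(totool(t).round(3))"
```

```text
[ 0.154  0.062 -0.068]
[ 0.27   0.1   -0.081]
```

```bash
python3 nudge.py '0 .05 .02 -.023 0;0 .09 .035 -.035 .15;0 .13 .05 -.058 .3;0 .154 .062 -.068 .45;0 .154 .062 -.068 .5' >/dev/null;python3 jac.py; python3 -c "
from h import *
for t in [(.46,.25,.28),(.375,.315,.22)]: print(totool(t).round(3))"
```

```text
t 15.2 p [0.4596 0.2494 0.2824] z [ 0.228 -0.606 -0.762] y [ 0.818  0.544 -0.187] q [-0.05  0.47 -1.15  1.6   0.88  1.91 -0.57] F [-0.2  0.3  0.2] op -0.001
x [-0.25  1.3   0.87 -1.53  1.54  0.1   1.15]
y [-2.93  1.92  0.81 -2.01  0.76  1.43 -1.22]
z [ 0.31 -0.85 -0.42 -1.29 -0.27  1.23  1.36]
turn [-0.09 -0.09  0.18 -0.   -0.08 -0.07 -0.94]
null [-0.37 -0.37  0.69 -0.01 -0.31 -0.28  0.25] [1.821 1.678 1.278 0.486 0.346 0.19 ]
[0.002 0.001 0.002]
[ 0.121 -0.022 -0.011]
```

```bash
python3 nudge.py '0 .04 -.007 -.004 .07;0 .08 -.015 -.007 .14;0 .121 -.022 -.011 .25;0 .121 -.022 -.011 .25' >/dev/null;python3 - <<'E'
from h import *
s=info()
im=bot.capture('wrist'); cv2.imwrite('pics/w1.png',cv2.resize(im[:,:,::-1],(800,600)))
np.save('w1.npy',np.r_[s['ee_pos'],s['tcp_rot']])
E
```

```text
t 15.6 p [0.3751 0.3129 0.2185] z [ 0.226 -0.607 -0.762] y [ 0.923  0.384 -0.032] q [-0.27  0.53 -1.1   1.66  0.8   1.9  -1.06] F [ 0.1 -0.2  0.8] op 0.001
```

View pics/w1.png

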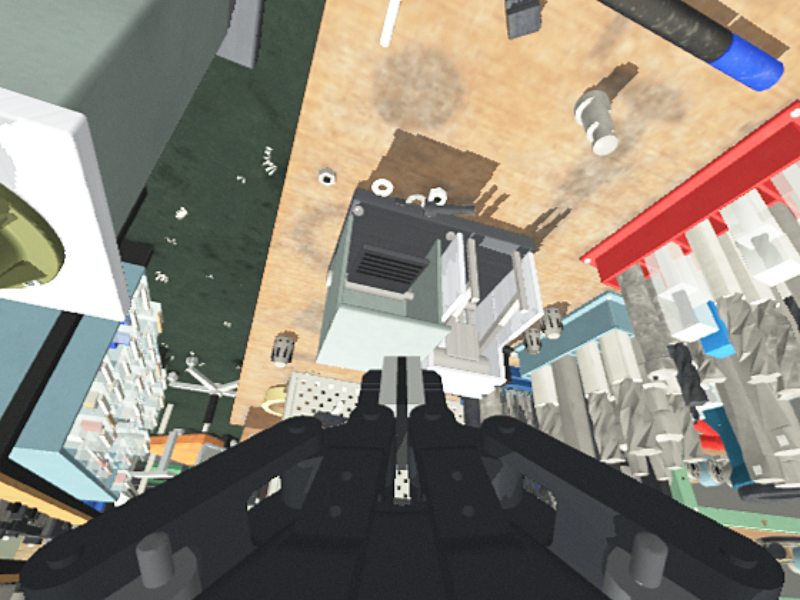

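The wrist view (800x600) shows the open guard front with the ribbed treadle at about (392,268), the lip edge from (340,306) to (447,326) and the base front corners at (360,190) and (537,248). I'll refit the feeder pose with these.

```bash
python3 - <<'E'
from h import *
from scipy.optimize import least_squares
w=np.load('w1.npy');W=cam('wrist',dict(ee_pos=w[:3],tcp_rot=w[3:]));C=cam('top');S=cam('scene')
t=lambda x,y:(230+x/4,140+y/4); s=lambda x,y:(215+x/6,175+y/6); q=lambda x,y:(x*.7,y*.7)
P=[(C,t(102,212),(-.075,.001,.123)),(C,t(104,376),(-.075,-.085,.123)),(S,s(285,232),(-.075,.001,.123)),(S,s(512,296),(-.075,-.085,.123)),
(S,s(72,440),(-.080,.093,.008)),(S,s(490,592),(-.080,-.087,.0)),
(W,q(340,306),(-.075,-.085,.120)),(W,q(447,326),(-.075,.001,.120)),(W,q(360,190),(-.08,-.087,.016)),(W,q(537,248),(-.08,.093,.016))]
def wp(p,X): c,si=np.cos(p[2]),np.sin(p[2]);return np.array([p[0]+c*X[0]-si*X[1],p[1]+si*X[0]+c*X[1],X[2]])
wt=lambda cm:1.5 if cm is W else 1
f=lambda p:np.array([(proj(cm,wp(p,X))-uv)*wt(cm) for cm,uv,X in P]).ravel()
r=least_squares(f,[.456,.128,-1.524],loss='soft_l1',f_scale=2);print(r.x);print((f(r.x).reshape(-1,2)).round(1));np.save('feeder.npy',r.x)
for n,X in dict(pad=(-.058,-.042,.052),lip=(-.075,-.042,.117),edgeN=(-.067,-.072,.052),edgeF=(-.067,-.012,.052),chute=(-.054,.052,.083),).items(): print(n,wp(r.x,X).round(4),'wrist800',(proj(W,wp(r.x,X))/.7).round(0))
# triangulate lip ends & base corner top/scene/wrist
print('lipR',tri([ray(C,*t(104,376)),ray(W,*q(340,306))]).round(4),'lipL',tri([ray(C,*t(102,212)),ray(W,*q(447,326))]).round(4), tri([ray(S,*s(512,296)),ray(W,*q(340,306))]).round(4),tri([ray(S,*s(285,232)),ray(W,*q(447,326))]).round(4))
E
```

```text
[ 0.45740145  0.12931386 -1.52354616]
[[-1.7  1.5]
 [-1.6  0.1]
 [-0.4 -0.4]
 [-0.4 -0.6]
 [ 0.4  0.5]
 [ 1.8  2.2]
 [ 0.4 -2.4]
 [ 3.5  1.4]
 [-7.   6.3]
 [ 0.   0.9]]
pad [0.4127 0.1853 0.052 ] wrist800 [394. 258.]
lip [0.4119 0.2022 0.117 ] wrist800 [398. 313.]
edgeN [0.3823 0.1928 0.052 ] wrist800 [363. 243.]
edgeF [0.4423 0.1957 0.052 ] wrist800 [430. 260.]
chute [0.5068 0.1857 0.083 ] wrist800 [491. 313.]
lipR [0.3695 0.1971 0.12  ] lipL [0.457  0.2001 0.1166] [0.3694 0.1979 0.1204] [0.4431 0.2203 0.1316]
```

```bash
cat >> h.py <<'E'
def wp(X):
    p=np.load('feeder.npy');c,si=np.cos(p[2]),np.sin(p[2]);return np.array([p[0]+c*X[0]-si*X[1],p[1]+si*X[0]+c*X[1],X[2]])
def infeeder(P):
    p=np.load('feeder.npy');c,si=np.cos(p[2]),np.sin(p[2]);w=np.array(P)-[p[0],p[1],0];return np.array([c*w[0]+si*w[1],-si*w[0]+c*w[1],w[2]])
E
python3 - <<'E'
from h import *
s=bot.get_state();z=R(s['tcp_rot'])[:,2]
c=wp((-.065,-.042,.056))
for k in(.1,.05,.01): print(k,totool(c-k*z).round(4))
print('stop',totool(wp((-.065,-.042,.031))).round(4))
E
```

```text
0.1 [ 0.0123 -0.0083  0.1052]
0.05 [ 0.0123 -0.0083  0.1552]
0.01 [ 0.0123 -0.0083  0.1952]
stop [ 0.0285 -0.0075  0.2242]
```

```bash
python3 nudge.py '0 .0123 -.0083 .05 0;0 .0123 -.0083 .1 0;0 .0123 -.0083 .14 0;0 .0123 -.0083 .17 0;0 .0123 -.0083 .18 0' 60;python3 - <<'E'
from h import *
s=info(); print(infeeder(s['ee_pos']).round(4))
im=bot.capture('wrist'); cv2.imwrite('pics/w2.png',cv2.resize(im[120:340,140:420,::-1],None,fx=2.7,fy=2.7,interpolation=cv2.INTER_CUBIC))
E
```

```text
time_s: 16.15
ee_pos: [0.4095, 0.2021, 0.0744]
tcp_rot: [-3.1, 0.708, 1.981]
force: [-0.4, 0.1, -0.1]
opening: 0.002
finger_force: 0.0
t 16.15 p [0.4095 0.2021 0.0744] z [ 0.22  -0.613 -0.759] y [ 0.927  0.373 -0.032] q [-0.1   0.58 -1.03  1.94  0.92  1.61 -1.11] F [-0.4  0.1 -0.1] op 0.002
[-0.075  -0.0445  0.0744]
```

View pics/w2.png

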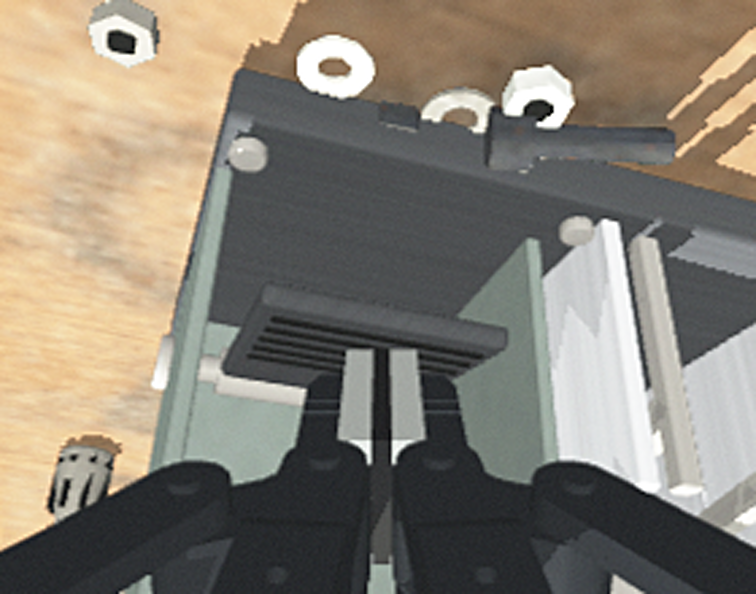

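The crop shows the shut fingertips at about (380,355), centred on the treadle plate and clear of the guard. I'll press down in small steps.

```bash
python3 -c "
from h import *
for t in [(-.066,-.042,.055),(-.066,-.042,.045),(-.066,-.042,.035)]: print(totool(wp(t)).round(4))"
```

```text
[ 0.0052 -0.0001  0.0211]
[0.0117 0.0002 0.0287]
[0.0182 0.0006 0.0363]
```

```bash
python3 nudge.py '0 .0052 0 .011 0;0 .0052 0 .021 0;0 .0085 0 .025 0;0 .0117 0 .0287 0;0 .0117 0 .0287 0'|tr '\n' ' ';python3 -c "
from h import *
s=info(); print(infeeder(s['ee_pos']).round(4)); print(totool(wp((-.066,-.042,.035))).round(4))"
```

```text
time_s: 16.7 ee_pos: [0.4112, 0.1974, 0.046] tcp_rot: [-3.103, 0.705, 1.984] force: [0.8, 0.5, 3.5] opening: -0.002 finger_force: 1.3 t 16.7 p [0.4112 0.1974 0.046 ] z [ 0.225 -0.609 -0.761] y [ 0.925  0.379 -0.029] q [-0.11  0.61 -1.    1.96  0.96  1.58 -1.15] F [0.8 0.5 3.5] op -0.002
[-0.0702 -0.0429  0.046 ]
[ 0.0038 -0.0002  0.0111]
```

```bash
python3 nudge.py '0 .001 0 .007 0;0 .001 0 .0135 0;0 .001 0 .0135 0'|tr '\n' ' ';python3 -c "
from h import *
s=info(); print(infeeder(s['ee_pos']).round(4)); print(totool(wp((-.064,-.042,.031))).round(4))"
```

```text
time_s: 17.0 ee_pos: [0.4127, 0.1956, 0.0342] tcp_rot: [-3.107, 0.694, 1.987] force: [-4.1, 13.0, 2.7] opening: -0.003 finger_force: 5.7 t 17.0 p [0.4127 0.1956 0.0342] z [ 0.227 -0.599 -0.768] y [ 0.923  0.384 -0.027] q [-0.1   0.62 -1.    1.97  0.97  1.55 -1.15] F [-4.1 13.   2.7] op -0.003
[-0.0683 -0.0416  0.0342]
[-0.0009 -0.0018  0.005 ]
```

The force is mostly horizontal (+y 13 N), so the tips have slipped in front of the treadle's edge. I'll back out and try again with the tool turned a quarter turn and the fingers slightly open, using the upper finger, which gives the gripper body more room under the lip.

```bash
python3 nudge.py '0 0 0 -.03 0;0 0 0 -.07 -.15;.19 0 0 -.1 -.3;.19 0 0 -.1 -.45;.19 0 0 -.1 -.6' >/dev/null;  python3 nudge.py '.19 0 0 0 -.15;.19 0 0 0 -.3;.19 0 0 0 -.45;.19 0 0 0 -.6;.19 0 0 0 -.75' >/dev/null; python3 -c "
from h import *
s=info(); print(infeeder(s['ee_pos']).round(4))"
```

```text
t 18.0 p [0.3911 0.2503 0.1107] z [ 0.224 -0.609 -0.761] y [-0.102  0.762 -0.639] q [-0.06  0.73 -1.26  1.85  0.99  1.83  0.14] F [ 0.3 -0.1 -0. ] op 0.193
[-0.124  -0.0606  0.1107]
```

```bash
python3 -c "
from h import *
for t in [(-.066,-.042,.062),(-.066,-.042,.045),(-.066,-.042,.035),(-.066,-.042,.027)]: print(totool(wp(t)).round(4))"
```

```text
[-0.0028 -0.0145  0.0766]
[-0.0009 -0.0036  0.0895]
[0.0002 0.0028 0.0971]
[0.001  0.0079 0.1032]
```

```bash
python3 nudge.py '.19 -.003 -.0145 .035 0;.19 -.003 -.0145 .065 0;.19 -.003 -.0145 .0766 0;.19 -.003 -.0145 .0766 0'|tr '\n' ' ';python3 - <<'E'
from h import *
s=info(); print(infeeder(s['ee_pos']).round(4)); print(totool(wp((-.066,-.042,.040))).round(4),totool(wp((-.066,-.042,.030))).round(4))
im=bot.capture('wrist'); cv2.imwrite('pics/w3.png',cv2.resize(im[120:340,140:420,::-1],None,fx=2.7,fy=2.7,interpolation=cv2.INTER_CUBIC))
E
```

```text
time_s: 18.4 ee_pos: [0.4146, 0.2003, 0.0676] tcp_rot: [-2.45, 0.124, -2.916] force: [-5.2, 19.6, 28.6] opening: 0.189 finger_force: 9.3 t 18.4 p [0.4146 0.2003 0.0676] z [ 0.235 -0.6   -0.764] y [-0.095  0.768 -0.633] q [ 0.05  0.74 -1.24  1.95  1.07  1.73  0.15] F [-5.2 19.6 28.6] op 0.189
[-0.0729 -0.0394  0.0676]
[0.0071 0.0123 0.0248] [0.0084 0.0186 0.0324]
```

View pics/w3.png

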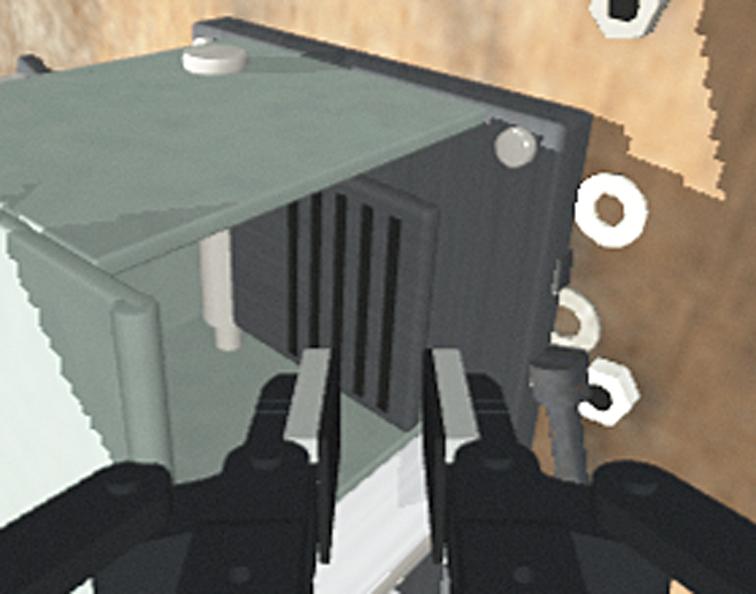

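The picture shows the left knuckle at about (125,475) touching the guard's lip, which fits the 35 N reading. I'll back off now. Before the next try I'll simulate how pulling against joint limits could increase the tilt.

```bash
python3 nudge.py '0 0 0 -.05 0;0 0 0 -.1 0;0 0 0 -.1 .15' |tr '\n' ' '; cat > sim.py <<'E'
from fk import *
from h import *
L=np.load('L.npy'); V=np.array([2.57,2.57,3.14,3.14,3.14,3.14,3.14])*.07
def step(q,p,Rt,w=1.2):
    a,B,_=chain2(q,L); d=p-a;n=np.linalg.norm(d); 
    if n>.05:d*=.05/n
    pt=a+d
    f=lambda x:np.r_[chain2(x,L)[0]-pt,w*Ro.from_matrix(Rt@chain2(x,L)[1].T).as_rotvec(),.02*(x-q)]
    return least_squares(f,q,bounds=(np.maximum(LO,q-V)-1e-9,np.minimum(HI,q+V)+1e-9),max_nfev=6).x
if __name__=='__main__':
    s=info();q0=np.clip(s['qpos'],LO+1e-6,HI-1e-6);res=[]
    for el in(-40,0,40,80):
        for az in range(0,360,40):
            if el==80 and az: continue
            e,a=np.radians([el,az]);d=np.array([np.cos(e)*np.cos(a),np.cos(e)*np.sin(a),np.sin(e)])
            q=q0.copy()
            for c in range(4):
                p,T,_=chain2(q,L);tg=p+.3*d
                for k in range(5): q=np.clip(step(q,tg,T),LO+1e-6,HI-1e-6)
                p,T,_=chain2(q,L)
                if p[2]<.2 and c>0: break
            z=T[:,2];res.append((-z[1]-abs(z[0]-.03)*.5,el,az,c,p.round(2),z.round(2),q.round(2)))
    res.sort(key=lambda r:-r[0]); [print(*r[1:]) for r in res[:8]]
E
timeout 500 python3 sim.py
```

```text
time_s: 18.75 ee_pos: [0.389, 0.2601, 0.142] tcp_rot: [-2.471, 0.213, -3.038] force: [-0.1, 0.8, 0.6] opening: 0.005 finger_force: 0.0 t 18.75 p [0.389  0.2601 0.142 ] z [ 0.229 -0.601 -0.766] y [ 0.05   0.793 -0.607] q [-0.06  0.67 -1.27  1.82  0.94  1.84  0.03] F [-0.1  0.8  0.6] op 0.005
40 240 3 [ 0.33 -0.08  0.7 ] [ 0.21 -0.62 -0.76] [-0.16 -0.3  -0.22  1.29  0.74  2.05  1.6 ]
0 240 1 [ 0.24 -0.01  0.15] [ 0.22 -0.61 -0.76] [-0.68 -0.3  -0.24  2.45  0.52  1.42  0.5 ]
-40 240 1 [ 0.24  0.   -0.17] [ 0.22 -0.61 -0.76] [-0.34  0.9  -0.59  2.45  1.35  1.11 -0.63]
40 280 3 [ 0.52 -0.48  0.78] [ 0.23 -0.6  -0.76] [ 0.64  0.29 -0.24  0.5   0.56  1.77  2.3 ]
0 200 1 [-0.09  0.09  0.16] [ 0.23 -0.6  -0.76] [-0.71 -0.3  -1.23  2.27 -0.21  1.69 -0.17]
0 280 1 [ 0.47 -0.23  0.16] [ 0.23 -0.6  -0.77] [ 0.93 -0.09 -0.9   2.23  0.8   0.85  1.11]
-40 280 1 [ 0.45 -0.12 -0.16] [ 0.23 -0.6  -0.77] [ 0.44  0.93 -0.73  2.28  1.75  1.23 -0.08]
-40 200 1 [ 0.02  0.12 -0.16] [ 0.23 -0.6  -0.77] [-0.8   1.13 -0.94  2.31  1.01  1.28 -1.06]
```

```bash
python3 nudge.py '0 0 0 0 .15;0 0 0 0 .3;0 0 0 0 .45;0 0 0 0 .6;0 0 0 0 .75' >/dev/null;  python3 nudge.py '0 0 0 0 .15;0 0 0 0 .3;0 0 0 0 .45;0 0 0 0 .45' >/dev/null; python3 -c "
from h import *
s=info(); print(infeeder(s['ee_pos']).round(4))
for t in [(-.09,-.042,.1),(-.056,-.042,.067),(-.056,-.042,.055),(-.056,-.042,.039)]: print(totool(wp(t)).round(4))"
```

```text
t 19.65 p [0.3901 0.2541 0.1385] z [ 0.225 -0.609 -0.761] y [ 0.925  0.378 -0.029] q [-0.17  0.53 -1.06  1.83  0.84  1.73 -1.09] F [ 0.2  0.2 -0.3] op -0.0
[-0.1279 -0.0613  0.1385]
[-0.0073  0.0067  0.0565]
[-0.0101 -0.0037  0.1026]
[-0.0023 -0.0033  0.1117]
[ 0.0081 -0.0029  0.1239]
```

```bash
python3 nudge.py '0 -.007 .0067 .03 0;0 -.0073 .0067 .0565 0;0 -.009 0 .085 0;0 -.0101 -.0037 .1026 0;0 -.0101 -.0037 .1026 0'|tr '\n' ' ';python3 -c "
from h import *
s=info(); print(infeeder(s['ee_pos']).round(4))
for t in [(-.056,-.042,.055),(-.056,-.042,.046),(-.056,-.042,.039)]: print(totool(wp(t)).round(4))"
```

```text
time_s: 20.15 ee_pos: [0.411, 0.183, 0.0637] tcp_rot: [-3.095, 0.699, 1.991] force: [-3.1, 4.1, -8.4] opening: -0.002 finger_force: 0.0 t 20.15 p [0.411  0.183  0.0637] z [ 0.22  -0.606 -0.764] y [ 0.924  0.38  -0.036] q [-0.06  0.55 -1.02  1.98  0.92  1.56 -1.09] F [-3.1  4.1 -8.4] op -0.002
[-0.0559 -0.0439  0.0637]
[0.0052 0.0021 0.0069]
[0.011  0.0024 0.0138]
[0.0155 0.0027 0.0192]
```

```bash
python3 nudge.py '0 .005 .001 .007 0;0 .005 .001 .007 0'|tr '\n' ' ';python3 -c "
from h import *
s=info(); print(infeeder(s['ee_pos']).round(4))
for t in [(-.057,-.042,.049),(-.057,-.042,.046),(-.057,-.042,.039)]: print(totool(wp(t)).round(4))"
```

```text
time_s: 20.35 ee_pos: [0.4139, 0.182, 0.0577] tcp_rot: [-3.099, 0.706, 1.987] force: [0.6, -0.1, 0.5] opening: -0.003 finger_force: 0.0 t 20.35 p [0.4139 0.182  0.0577] z [ 0.223 -0.61  -0.76 ] y [ 0.925  0.379 -0.032] q [-0.07  0.57 -1.01  1.98  0.94  1.56 -1.1 ] F [ 0.6 -0.1  0.5] op -0.003
[-0.0547 -0.041   0.0577]
[0.0076 0.0001 0.005 ]
[0.0095 0.0002 0.0073]
[0.0141 0.0004 0.0126]
```

Contact is cleared. I'll carry on down in steps.

```bash
python3 nudge.py '0 .004 0 .003 0;0 .0085 0 .006 0;0 .0095 0 .0073 0'|tr '\n' ' ';python3 -c "
from h import *
s=info(); print(infeeder(s['ee_pos']).round(4))
for t in [(-.057,-.042,.04),(-.057,-.042,.036)]: print(totool(wp(t)).round(4))"
```

```text
time_s: 20.65 ee_pos: [0.4132, 0.1847, 0.0468] tcp_rot: [-3.103, 0.707, 1.984] force: [1.2, -0.3, 3.0] opening: 0.0 finger_force: 1.8 t 20.65 p [0.4132 0.1847 0.0468] z [ 0.225 -0.61  -0.76 ] y [ 0.925  0.378 -0.029] q [-0.09  0.59 -0.99  1.98  0.95  1.56 -1.13] F [ 1.2 -0.3  3. ] op 0.0
[-0.0574 -0.0415  0.0468]
[ 0.0043 -0.0004  0.0053]
[ 0.0069 -0.0003  0.0084]
```

```bash
python3 nudge.py '0 .0035 0 .004 0;0 .0069 0 .0084 0;0 .0069 0 .0084 0'|tr '\n' ' ';python3 -c "
from h import *
s=info(); print(infeeder(s['ee_pos']).round(4))
for t in [(-.057,-.042,.032),(-.057,-.042,.028)]: print(totool(wp(t)).round(4))"
```

```text
time_s: 20.95 ee_pos: [0.4133, 0.1844, 0.0375] tcp_rot: [-3.104, 0.709, 1.983] force: [0.4, -0.5, 8.3] opening: 0.002 finger_force: 4.3 t 20.95 p [0.4133 0.1844 0.0375] z [ 0.226 -0.611 -0.759] y [ 0.925  0.378 -0.028] q [-0.1   0.61 -0.98  1.99  0.97  1.55 -1.14] F [ 0.4 -0.5  8.3] op 0.002
[-0.0571 -0.0415  0.0375]
[ 0.0037 -0.0003  0.0041]
[ 0.0063 -0.0002  0.0071]
```

Clean vertical spring force, 8.3 N so far.

```bash
python3 nudge.py '0 .0037 0 .0041 0;0 .005 0 .0056 0;0 .005 0 .0056 0'|tr '\n' ' ';python3 -c "
from h import *
s=info(); print(infeeder(s['ee_pos']).round(4))
for t in [(-.057,-.042,.028),(-.057,-.042,.026)]: print(totool(wp(t)).round(4))"
```

```text
time_s: 21.25 ee_pos: [0.4136, 0.1843, 0.0361] tcp_rot: [-3.108, 0.719, 1.98] force: [-9.4, 2.0, 41.4] opening: -0.002 finger_force: 20.7 t 21.25 p [0.4136 0.1843 0.0361] z [ 0.231 -0.617 -0.752] y [ 0.926  0.377 -0.025] q [-0.11  0.62 -0.98  1.98  0.97  1.56 -1.16] F [-9.4  2.  41.4] op -0.002
[-0.057  -0.0412  0.0361]
[ 0.0055 -0.0006  0.0059]
[ 0.0069 -0.0005  0.0074]
```

```bash
python3 nudge.py '0 -.0023 0 -.0026 0;0 -.0023 0 -.0026 0;0 -.0023 0 -.0026 0;0 -.0023 0 -.0026 0;0 -.0023 0 -.0026 0'|tr '\n' ' '; python3 nudge.py '0 0 0 0 0;0 0 0 0 0;0 0 0 0 0;0 0 0 0 0'|tr '\n' ' ';python3 - <<'E'
from h import *
s=info()
a=bot.capture('scene')[165:285,205:345,::-1];b=bot.capture('top')[140:250,235:335,::-1]
cv2.imwrite('pics/s2.png',np.hstack([cv2.resize(a,(466,400),interpolation=2),cv2.resize(b,(334,400),interpolation=2)]))
E
```

```text
time_s: 21.75 ee_pos: [0.4134, 0.1843, 0.0367] tcp_rot: [-3.106, 0.714, 1.981] force: [-4.1, 1.2, 26.2] opening: -0.0 finger_force: 13.0 time_s: 22.15 ee_pos: [0.4135, 0.1843, 0.0367] tcp_rot: [-3.106, 0.714, 1.981] force: [-4.7, 1.2, 26.7] opening: 0.001 finger_force: 13.0 t 22.15 p [0.4135 0.1843 0.0367] z [ 0.229 -0.614 -0.756] y [ 0.926  0.377 -0.027] q [-0.1   0.61 -0.98  1.99  0.97  1.55 -1.15] F [-4.7  1.2 26.7] op 0.001
```

View pics/s2.png

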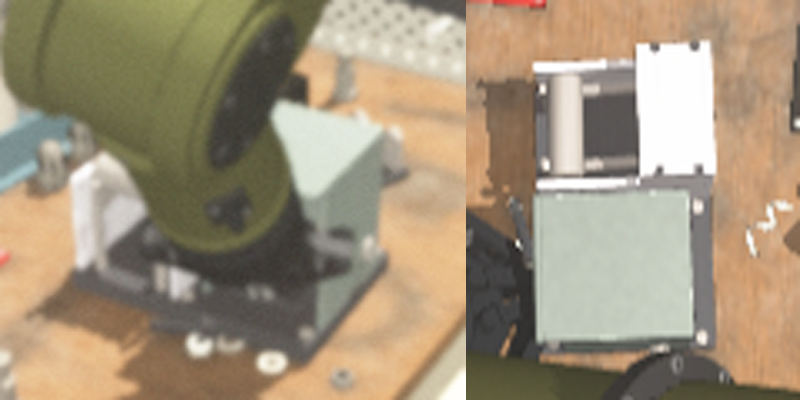

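The right panel shows the blank lying across the chute at about (567,122), so it's out of the magazine. I'll let the treadle come up and withdraw.

```bash
python3 nudge.py '0 -.005 0 -.006 0;0 -.0097 0 -.0113 0;0 .003 .009 -.036 0;0 -.001 .017 -.073 0;0 -.005 .024 -.109 0'|tr '\n' ' '; python3 - <<'E'
from h import *
info()
E
```

```text
time_s: 22.75 ee_pos: [0.4112, 0.2571, 0.1175] tcp_rot: [-3.1, 0.705, 1.986] force: [2.0, 0.4, 0.0] opening: 0.003 finger_force: 0.0 t 22.75 p [0.4112 0.2571 0.1175] z [ 0.223 -0.609 -0.761] y [ 0.925  0.378 -0.032] q [-0.19  0.59 -1.03  1.81  0.88  1.71 -1.09] F [2.  0.4 0. ] op 0.003
```

```bash
cat > turn.py <<'E'
from h import *
def turn_to(axis,st):  # turn about tool z so that tool y is perpendicular to axis, smallest
    Rt=R(st['tcp_rot']);a=Rt.T@np.array(axis);return [ (np.arctan2(a[1],a[0])+k*np.pi) for k in(-1,0,1)]
E
python3 - <<'E'
from turn import *
s=bot.get_state(); z=R(s['tcp_rot'])[:,2]
C=cam('top');print('blank',atz(C,235+(567-466)/3.34,140+122/3.636,.092).round(4),'expected',wp((-.054,.052,.083)).round(4))
fy=wp((0,1,0))-wp((0,0,0));print('turns',np.round(turn_to(fy,s),3))
c=wp((-.054,.052,.083)); print('pre',totool(c-.055*z).round(4),'grasp',totool(c+.012*z).round(4))
E
```

```text
blank [0.5081 0.1823 0.092 ] expected [0.5068 0.1857 0.083 ]
turns [-1.288  1.854  4.995]
pre [-0.0568  0.0626  0.0361] grasp [-0.0568  0.0626  0.1031]
```

```bash
python3 nudge.py '.6 -.02 .02 0 -.15;.6 -.04 .04 .01 -.3;.6 -.0568 .0626 .02 -.45;.6 -.0568 .0626 .036 -.6;.6 -.0568 .0626 .036 -.75' 30 >/dev/null; python3 nudge.py '.6 0 0 0 -.15;.6 0 0 0 -.3;.6 0 0 0 -.45;.6 0 0 0 -.538;.6 0 0 0 -.538'|tr '\n' ' '; python3 - <<'E'
from turn import *
s=info(); z=R(s['tcp_rot'])[:,2]
fy=wp((0,1,0))-wp((0,0,0));print('turns',np.round(turn_to(fy,s),3))
c=wp((-.0535,.052,.083)); print('grasp',totool(c+.012*z).round(4))
E
```

```text
time_s: 23.75 ee_pos: [0.4947, 0.2186, 0.1241] tcp_rot: [-2.45, 0.151, -2.971] force: [-0.4, 0.2, 0.1] opening: 0.601 finger_force: 0.0 t 23.75 p [0.4947 0.2186 0.1241] z [ 0.223 -0.609 -0.761] y [-0.036  0.775 -0.63 ] q [ 0.01  0.71 -1.16  1.74  1.07  1.78  0.3 ] F [-0.4  0.2  0.1] op 0.601
turns [-0.     3.141  6.283]
grasp [ 0.     -0.0004  0.0664]
```

```bash
python3 nudge.py '.6 0 0 .03 0;.6 0 0 .055 0;.6 0 0 .0664 0;.6 0 0 .0664 0' |tr '\n' ' '; python3 nudge.py '0 0 0 0 0;0 0 0 0 0;0 0 0 0 0;0 0 0 0 0;0 0 0 0 0' 40|tr '\n' ' '; python3 -c "
from h import *
info()"
```

```text
time_s: 24.15 ee_pos: [0.5096, 0.1765, 0.0732] tcp_rot: [-2.448, 0.151, -2.973] force: [-0.3, 0.4, -0.5] opening: 0.602 finger_force: 0.0 time_s: 24.65 ee_pos: [0.5101, 0.1789, 0.0757] tcp_rot: [-2.449, 0.155, -2.97] force: [-2.5, -0.4, 5.9] opening: 0.264 finger_force: 39.4 t 24.65 p [0.5101 0.1789 0.0757] z [ 0.226 -0.609 -0.76 ] y [-0.035  0.775 -0.631] q [ 0.07  0.74 -1.12  1.82  1.13  1.69  0.28] F [-2.5 -0.4  5.9] op 0.264
```

```bash
python3 nudge.py '0 -.006 -.0252 -.0304 0;0 -.0123 -.05 -.06 0;0 -.0185 -.0757 -.0912 0;0 -.0185 -.0757 -.0912 0' |tr '\n' ' '; python3 nudge.py '0 .016 -.031 .023 .1;0 .034 -.064 .047 .25;0 .051 -.097 .071 .4;0 .068 -.129 .095 .55;0 .0855 -.161 .118 .7'|tr '\n' ' '; python3 - <<'E'
from turn import *
s=info(); print('turns',np.round(turn_to((.28,.96,0),s),3)); print(totool((.459,-.032,.195)).round(4))
E
```

```text
time_s: 25.05 ee_pos: [0.5113, 0.1809, 0.1991] tcp_rot: [-2.453, 0.161, -2.97] force: [0.1, 0.4, -2.4] opening: 0.265 finger_force: 40.2 time_s: 25.55 ee_pos: [0.4589, -0.0264, 0.1906] tcp_rot: [-2.661, 0.532, 2.716] force: [-0.2, 0.1, -1.4] opening: 0.268 finger_force: 40.1 t 25.55 p [ 0.4589 -0.0264  0.1906] z [ 0.219 -0.607 -0.764] y [ 0.579  0.711 -0.399] q [ 0.84 -0.05 -1.32  2.1   0.69  1.25  0.25] F [-0.2  0.1 -1.4] op 0.268
turns [-1.714  1.428  4.57 ]
[-0.0043 -0.0057  0.    ]
```

```bash
python3 nudge.py '0 0 0 0 .15;0 0 0 0 .3;0 0 0 0 .45;0 0 0 0 .6;0 0 0 0 .75' >/dev/null; python3 nudge.py '0 0 0 0 .15;0 0 0 0 .3;0 0 0 0 .45;0 0 0 0 .6;0 0 0 0 .678' >/dev/null; python3 - <<'E'
from turn import *
s=info(); print('turns',np.round(turn_to((.28,.96,0),s),3)); print(totool((.459,-.032,.13)).round(4))
im=bot.capture('wrist'); cv2.imwrite('pics/w4.png',cv2.resize(im[:,:,::-1],(800,600),interpolation=2))
np.save('w4.npy',np.r_[s['ee_pos'],s['tcp_rot']])
E
```

```text
t 26.55 p [ 0.4601 -0.0237  0.192 ] z [ 0.222 -0.607 -0.763] y [ 0.859 -0.248  0.447] q [ 0.86 -0.05 -1.34  2.09  0.69  1.25 -1.18] F [-0.5 -0.  -1.8] op 0.265
turns [-3.139e+00  3.000e-03  3.144e+00]
[ 0.0221 -0.0266  0.0522]
```

View pics/w4.png

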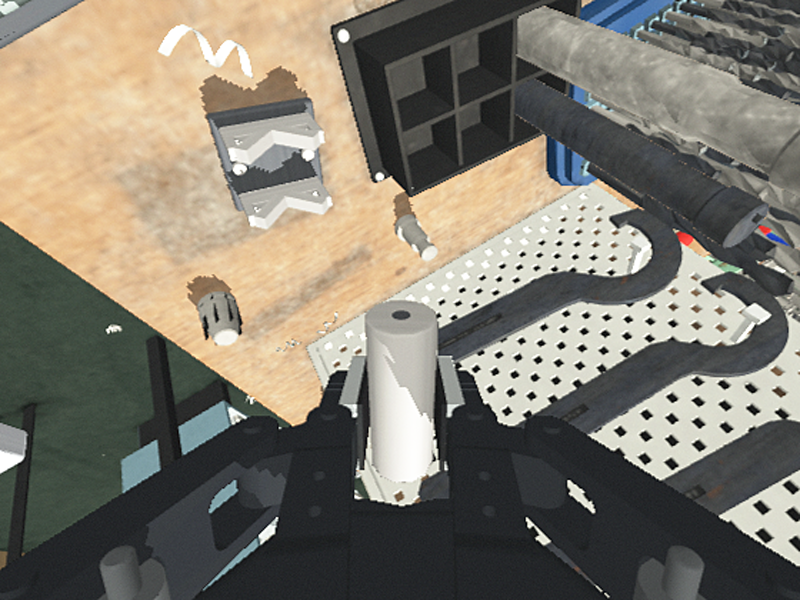

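The wrist view shows the blank held squarely between the pads at about (403,390). The V-rest has its +y base corners at (207,114) and (311,99), and its plates span (221,127)-(322,136) and (243,195)-(330,190). I'll triangulate these against the top view.

```bash
python3 - <<'E'
from h import *
w=np.load('w4.npy');W=cam('wrist',dict(ee_pos=w[:3],tcp_rot=w[3:]));C=cam('top')
t=lambda x,y:(230+x/4,140+y/4);q=lambda x,y:(x*.7,y*.7)
for n,a,b in[('base-x+y',t(427,283),q(207,114)),('base+x+y',t(457,188),q(311,99)),('A+x',t(475,190),q(322,132)),('A-x',t(449,276),q(221,127))]:
    print(n,tri([ray(C,*a),ray(W,*b)]).round(4),'top@z8',atz(C,*a,.008)[:2].round(4),'wrist@z8',atz(W,*b,.008)[:2].round(4),'wrist@42',atz(W,*b,.042)[:2].round(4))
cs=[atz(C,*t(x,y),.008)[:2] for x,y in((427,283),(457,188),(553,213),(527,313))];print('base centre top',np.mean(cs,0).round(4))
# model-based: overlay projection for the hypotheses, and picture
def V(o,a,X): c,s=np.cos(a),np.sin(a);return np.array([o[0]+c*X[0]-s*X[1],o[1]+s*X[0]+c*X[1],X[2]])
im=cv2.imread('pics/w4.png')[70:250,180:360];im=cv2.resize(im,None,fx=3.3,fy=3.3,interpolation=2)
for o,col in(((.4565,-.026),(0,0,255)),):
  for y in(-.026,-.018,.018,.026):
    P=[V(o,np.radians(-16.2),X) for X in((-.0185,y,.0425),(0,y,.024),(.0185,y,.0425))]
    P=np.array([((proj(W,p)/.7)-[180,70])*3.3 for p in P]);cv2.polylines(im,[P.round().astype(int)],False,col,1)
  P=np.array([((proj(W,V(o,np.radians(-16.2),X))/.7)-[180,70])*3.3 for X in((-.031,.032,.008),(.031,.032,.008),(.031,-.032,.008),(-.031,-.032,.008))]);cv2.polylines(im,[P.round().astype(int)],True,(255,0,0),1)
cv2.imwrite('pics/ov.png',im)
E
```

```text
base-x+y [ 0.4379  0.0104 -0.0044] top@z8 [0.4368 0.0115] wrist@z8 [0.4385 0.0155] wrist@42 [0.4413 0.0287]
base+x+y [ 4.969e-01 -7.600e-03 -1.000e-04] top@z8 [ 0.4954 -0.0066] wrist@z8 [ 0.4957 -0.0038] wrist@42 [0.4909 0.0119]
A+x [ 0.4909 -0.0149  0.0275] top@z8 [ 0.4944 -0.0175] wrist@z8 [ 0.4935 -0.0255] wrist@42 [ 0.489  -0.0069]
A-x [ 0.4416 -0.0027 -0.0092] top@z8 [ 0.4413 -0.0018] wrist@z8 [0.441 0.006] wrist@42 [0.4434 0.0205]
base centre top [ 0.4583 -0.0272]
```

View pics/ov.png

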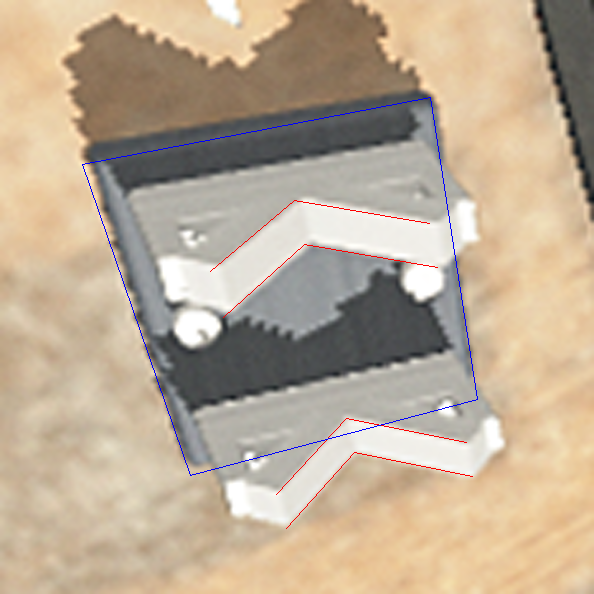

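The overlay of the V-rest model (0.4565, -0.026, -16°) falls on the notches to within about 1 mm. I'll descend to just above it.

```bash
python3 -c "
from h import *
print(totool((.4593,-.0324,.077)).round(4))"; python3 nudge.py '0 .018 -.02 .035 0;0 .03 -.035 .065 0;0 .0411 -.0505 .0875 0;0 .0455 -.0505 .0925 0;0 .0455 -.0505 .0925 0'|tr '\n' ' '; python3 - <<'E'
from turn import *
s=info(); print('turns',np.round(turn_to((.279,.96,0),s),3))
for z in(.077,.05,.04,.033): print(totool((.4593,-.0324,z)).round(4))
E
```

```text
[ 0.0466 -0.0501  0.0929]
time_s: 27.1 ee_pos: [0.4585, -0.033, 0.0778] tcp_rot: [2.616, 0.488, 1.03] force: [0.8, -0.4, -1.6] opening: 0.264 finger_force: 40.3 t 27.1 p [ 0.4585 -0.033   0.0778] z [ 0.221 -0.606 -0.764] y [ 0.863 -0.244  0.443] q [ 0.62  0.35 -1.22  2.2   1.05  1.32 -1.58] F [ 0.8 -0.4 -1.6] op 0.264
turns [-3.134  0.008  3.15 ]
[0.0012 0.0002 0.0004]
[ 0.0139 -0.0118  0.021 ]
[ 0.0186 -0.0162  0.0287]
[ 0.0219 -0.0193  0.034 ]
```

```bash
python3 nudge.py '0 .007 -.006 .011 .008;0 .0139 -.0118 .021 .008;0 .0163 -.014 .025 .008;0 .0163 -.014 .025 .008' 20|tr '\n' ' '; python3 - <<'E'
from turn import *
s=info()
for z in(.04,.036,.033): print(totool((.4593,-.0324,z)).round(4))
E
```

```text
time_s: 27.5 ee_pos: [0.4602, -0.033, 0.0466] tcp_rot: [2.608, 0.483, 1.018] force: [-0.0, 0.1, -2.2] opening: 0.266 finger_force: 40.4 t 27.5 p [ 0.4602 -0.033   0.0466] z [ 0.223 -0.608 -0.762] y [ 0.857 -0.251  0.451] q [ 0.54  0.43 -1.15  2.21  1.13  1.32 -1.67] F [-0.   0.1 -2.2] op 0.266
[ 0.0031 -0.004   0.0045]
[ 0.005  -0.0058  0.0075]
[ 0.0064 -0.0071  0.0098]
```

```bash
python3 nudge.py '0 .0031 -.004 .0045 0;0 .005 -.0058 .0075 0;0 .005 -.0058 .0075 0' 20|tr '\n' ' '; python3 - <<'E'
from turn import *
s=info()
for z in(.033,.03): print(totool((.4593,-.0324,z)).round(4))
E
```

```text
time_s: 27.8 ee_pos: [0.4592, -0.0342, 0.0379] tcp_rot: [2.602, 0.488, 1.013] force: [-4.4, -1.2, 10.1] opening: 0.264 finger_force: 43.1 t 27.8 p [ 0.4592 -0.0342  0.0379] z [ 0.223 -0.613 -0.758] y [ 0.855 -0.25   0.454] q [ 0.52  0.46 -1.13  2.22  1.15  1.33 -1.7 ] F [-4.4 -1.2 10.1] op 0.264
[ 0.0037 -0.0026  0.0027]
[ 0.0051 -0.004   0.0049]
```

```bash
python3 nudge.py '0 .0037 -.0026 .0027 0;0 .0051 -.004 .0049 0;0 .0051 -.004 .0049 0' 20|tr '\n' ' '; python3 - <<'E'
from turn import *
s=info()
for z in(.033,.03): print(totool((.4593,-.0324,z)).round(4))
E
```

```text
time_s: 28.1 ee_pos: [0.4611, -0.0347, 0.0325] tcp_rot: [2.594, 0.49, 1.007] force: [-1.0, -6.1, 17.6] opening: 0.261 finger_force: 47.4 t 28.1 p [ 0.4611 -0.0347  0.0325] z [ 0.225 -0.618 -0.753] y [ 0.853 -0.249  0.46 ] q [ 0.5   0.48 -1.12  2.22  1.17  1.34 -1.73] F [-1.  -6.1 17.6] op 0.261
[ 0.0006 -0.0019 -0.0022]
[ 0.002  -0.0033  0.    ]
```

```bash
python3 nudge.py '.24 .0015 -.001 -.001 0;.3 .0015 -.001 -.001 0;.34 .0015 -.001 -.001 0;.4 .0015 -.001 -.001 0;.45 .0015 -.001 -.001 0' 20|tr '\n' ' '; python3 - <<'E'
from turn import *
s=info()
a=bot.capture('top');cv2.imwrite('pics/t3.png',a[:,:,::-1])
E
```

```text
time_s: 28.6 ee_pos: [0.4588, -0.0299, 0.0281] tcp_rot: [2.605, 0.485, 1.015] force: [0.9, -4.8, 3.8] opening: 0.45 finger_force: 2.3 t 28.6 p [ 0.4588 -0.0299  0.0281] z [ 0.223 -0.61  -0.76 ] y [ 0.856 -0.251  0.452] q [ 0.5   0.48 -1.11  2.22  1.17  1.33 -1.73] F [ 0.9 -4.8  3.8] op 0.45
```

```bash
python3 nudge.py '.45 -.0025 .0025 -.0042 0;.45 -.004 .003 -.012 0;.45 -.004 .003 -.03 0;.45 -.004 .003 -.06 0;.45 -.004 .003 -.1 0' 20|tr '\n' ' '; python3 - <<'E'
from turn import *
s=info(); bot_im=bot.capture('wrist'); cv2.imwrite('pics/w5.png',cv2.resize(bot_im[:,:,::-1],(800,600),interpolation=2)); np.save('w5.npy',np.r_[s['ee_pos'],s['tcp_rot']])
a=bot.capture('top');cv2.imwrite('pics/t4.png',a[:,:,::-1])
W=cam('wrist',s);C=cam('top')
v=np.array([.279,.96,0]);n=np.array([.96,-.279,0])
for c in((.457,-.026,.041),):
  for k in(-.032,0,.032):
    for nm,cm,im in(('w',W,bot_im),('t',C,a)):
      p=proj(cm,np.array(c)+k*v+[0,0,.012]).round().astype(int); g=im[max(p[1]-1,0):p[1]+2,max(p[0]-1,0):p[0]+2]
      print(nm,k,p,g.reshape(-1,3).mean(0).round() if g.size else '')
# profile along the axis in top view, and sideways
for nm,cm,im in(('w',W,bot_im),('t',C,a)):
  for d,lab in((v,'axis'),(n,'cross')):
    ks=np.arange(-.046,.047,.004);row=[]
    for k in ks:
      p=proj(cm,np.array((.457,-.026,.053 if d is v else .053))+k*d); row.append(int(cv2.remap(im.mean(2).astype(np.float32),np.float32([[p[0]]]),np.float32([[p[1]]]),cv2.INTER_LINEAR)[0,0]))
    print(nm,lab,row)
E
```

```text
time_s: 29.15 ee_pos: [0.4353, 0.0292, 0.1061] tcp_rot: [2.612, 0.484, 1.02] force: [0.9, 0.1, 0.3] opening: 0.451 finger_force: 0.0 t 29.15 p [0.4353 0.0292 0.1061] z [ 0.22  -0.607 -0.764] y [ 0.858 -0.251  0.447] q [ 0.52  0.34 -1.28  2.15  0.95  1.43 -1.63] F [0.9 0.1 0.3] op 0.451
w -0.032 [293 249] [195. 192. 183.]
t -0.032 [368 204] [239. 231. 222.]
w 0 [294 226] [206. 203. 195.]
t 0 [355 200] [242. 234. 226.]
w 0.032 [295 198] [117. 115. 109.]
t 0.032 [342 196] [89. 85. 82.]
w axis [114, 120, 102, 180, 189, 191, 192, 193, 194, 198, 198, 202, 202, 205, 205, 207, 209, 211, 209, 110, 116, 112, 112, 110]
w cross [124, 126, 128, 122, 166, 158, 138, 82, 137, 168, 187, 201, 187, 151, 105, 148, 122, 124, 125, 123, 130, 134, 63, 62]
t axis [141, 144, 169, 229, 233, 233, 234, 234, 234, 234, 235, 235, 236, 235, 236, 235, 235, 234, 187, 86, 84, 105, 114, 115]
t cross [152, 161, 130, 105, 86, 86, 83, 83, 91, 161, 207, 231, 234, 219, 160, 108, 114, 133, 144, 159, 170, 170, 162, 163]
```

The image profiles show the blank lying level in the notches, but about 4.5 mm off towards -y along its axis. I'll regrip it and shift it.

```bash
python3 nudge.py '.45 -.0051 .0034 .04 0;.45 -.0051 .0034 .07 0;.45 -.0051 .0034 .09 0;.45 -.0051 .0034 .0984 0;.45 -.0051 .0034 .0984 0' 20|tr '\n' ' '; python3 - <<'E'
from turn import *
s=info(); v=np.array([.279,.96,0]); z=R(s['tcp_rot'])[:,2]
c=np.array((.457,-.026,.041))-.0045*v; print('to grasp',totool(c+.008*z).round(4),'to final',totool(c+.008*z+.0045*v).round(4), 'v in tool',(R(s['tcp_rot']).T@v).round(3),'up',R(s['tcp_rot']).T[:,2].round(3),'turn',np.round(turn_to(v,s),3))
E
```

```text
time_s: 29.75 ee_pos: [0.4587, -0.0356, 0.0342] tcp_rot: [2.611, 0.483, 1.02] force: [0.4, 0.4, 0.6] opening: 0.449 finger_force: 0.0 t 29.75 p [ 0.4587 -0.0356  0.0342] z [ 0.222 -0.606 -0.764] y [ 0.858 -0.251  0.448] q [ 0.53  0.46 -1.13  2.22  1.15  1.32 -1.7 ] F [0.4 0.4 0.6] op 0.449
to grasp [-0.0006 -0.0008 -0.001 ] to final [ 0.0033 -0.0008 -0.0034] v in tool [ 0.854 -0.002 -0.52 ] up [-0.464  0.448 -0.764] turn [-3.144e+00 -2.000e-03  3.140e+00]
```

```bash
python3 nudge.py '0 0 0 0 0;0 0 0 0 0;0 0 0 0 0;0 .0033 .0004 -.0031 0;0 .0033 .0004 -.0031 0' 20|tr '\n' ' '; python3 nudge.py '0 0 0 0 0;0 0 0 0 0' |tr '\n' ' '; python3 - <<'E'
from h import *
s=info(); a=bot.capture('top');C=cam('top');v=np.array([.279,.96,0]);row=[]
for k in np.arange(-.046,.047,.004):
    p=proj(C,np.array((.457,-.026,.053))+k*v); row.append(int(cv2.remap(a.mean(2).astype(np.float32),np.float32([[p[0]]]),np.float32([[p[1]]]),cv2.INTER_LINEAR)[0,0]))
print(row)
E
```

```text
time_s: 30.25 ee_pos: [0.4604, -0.0315, 0.0362] tcp_rot: [2.609, 0.483, 1.019] force: [-0.3, -0.3, -2.2] opening: 0.27 finger_force: 21.1 time_s: 30.45 ee_pos: [0.4601, -0.0322, 0.036] tcp_rot: [2.609, 0.484, 1.018] force: [0.1, 0.1, -2.0] opening: 0.271 finger_force: 21.1 t 30.45 p [ 0.4601 -0.0322  0.036 ] z [ 0.222 -0.608 -0.762] y [ 0.857 -0.251  0.45 ] q [ 0.52  0.46 -1.13  2.21  1.15  1.33 -1.7 ] F [ 0.1  0.1 -2. ] op 0.271
[141, 143, 157, 182, 231, 232, 233, 233, 233, 233, 234, 233, 214, 183, 70, 68, 63, 57, 69, 70, 71, 71, 69, 69]
```

```bash
python3 nudge.py '0 .0015 -.0007 .0006 0;0 .0015 -.0007 .0006 0;.33 .0015 -.0007 .0006 0;.45 .0015 -.0007 .0006 0;.45 .0015 -.0007 .0006 0' 20|tr '\n' ' '; python3 nudge.py '.45 0 0 -.01 0;.45 0 0 -.03 0;.45 0 0 -.06 0;.45 0 0 -.1 0;.45 0 0 -.14 0' |tr '\n' ' '; python3 - <<'E'
from h import *
s=info(); b=bot.capture('wrist');a=bot.capture('top');v=np.array([.279,.96,0]);n=np.array([.96,-.279,0])
cv2.imwrite('pics/w6.png',b[:,:,::-1])
for nm,cm,im in(('w',cam('wrist',s),b),('t',cam('top'),a)):
  for d in(v,n):
    row=[]
    for k in np.arange(-.046,.047,.004):
      p=proj(cm,np.array((.457,-.026,.053))+k*d); row.append(int(cv2.remap(im.mean(2).astype(np.float32),np.float32([[p[0]]]),np.float32([[p[1]]]),cv2.INTER_LINEAR)[0,0]))
    print(nm,row)
# have the bystanders moved? compare with the first top picture
o=cv2.imread('pics/top0.png')[:,:,::-1]
for nm,u,w in(('stud',202,183),('stud2',390,243),('stud3',401,175),('collet',297,124),('pen',178,176)): print(nm,np.abs(a[w-12:w+12,u-10:u+10].astype(int)-o[w-12:w+12,u-10:u+10]).mean().round(1))
E
```

```text
time_s: 31.0 ee_pos: [0.4606, -0.031, 0.0346] tcp_rot: [2.609, 0.484, 1.018] force: [-0.5, 0.5, 0.2] opening: 0.451 finger_force: 0.0 time_s: 31.5 ee_pos: [0.4284, 0.0553, 0.1425] tcp_rot: [2.61, 0.484, 1.019] force: [0.6, -0.6, 0.1] opening: 0.45 finger_force: 0.0 t 31.5 p [0.4284 0.0553 0.1425] z [ 0.222 -0.607 -0.763] y [ 0.858 -0.25   0.449] q [ 0.51  0.27 -1.32  2.11  0.87  1.47 -1.59] F [ 0.6 -0.6  0.1] op 0.45
w [100, 101, 105, 108, 191, 193, 193, 194, 195, 199, 201, 204, 205, 209, 210, 214, 213, 216, 217, 186, 115, 113, 113, 112]
w [130, 123, 119, 95, 179, 111, 118, 76, 136, 164, 191, 204, 188, 147, 108, 180, 130, 122, 121, 123, 121, 120, 128, 98]
t [140, 143, 157, 172, 231, 231, 232, 232, 233, 232, 233, 233, 234, 233, 234, 233, 234, 233, 233, 186, 83, 104, 111, 111]
t [150, 161, 128, 103, 86, 84, 82, 82, 90, 160, 205, 229, 232, 216, 157, 107, 112, 132, 143, 157, 168, 168, 160, 161]
stud 4.2
stud2 5.7
stud3 5.4
collet 4.5
pen 3.5
```

The blank now spans -32 to +31 mm about the rest's middle in both views. It is level, the bystanders are unchanged and the tool is clear, so I'm handing in.

```bash
python3 -c "
from station import bot
print(bot.sign_off())"
```

```text
the job is handed in; nothing more can be done
None
```

The job is handed in at about 31.5 s: the blank is out of the magazine and lies in the V-rest, about 1 mm off centre by my measurement, and the bystanders look unmoved; on the way the treadle push briefly reached 41 N before I eased it to about 26 N, and the gripper touched the guard's lip at about 35 N.

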